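# Pack the optical filters into the filter tube

### The arm

A 7-joint arm with a two-finger parallel gripper is mounted at the origin on a cart in front of the work surface, level with it; the furniture and walls round the work are solid. World frame = base frame: x ahead of the robot, y to its left, z up, the work surface at z = 0. Lengths are in m, angles in degrees, forces in N, time in s.
With the tool pointing down it reaches from about 0.35 to 0.9 m from the base axis. Payload 7.2 kg.
Tool frame: the origin (TCP) lies between the finger pads; the fingertips stand 17 mm ahead of it and the grasp point (between the pads) lies 2 mm behind it (tip_reach is the distance from the TCP to the fingertips, in m); z points along the fingers, x is the direction in which the jaws open and shut, and the axes are right-handed (so a half turn about z gives the same grasp; the last joint's range is limited). The gripper opens to 85 mm and grips with 20 to 120 N. Pads are 22 mm wide; open, the fingers measure 114 mm over their backs; the gripper's body (76 mm by 85 mm) begins 54 mm behind the grasp point. The pads swing forward as they close: fully open they stand 13 mm farther back than shut.
Start: joints at [-80.684, 23.554, -0.728, 91.456, 0.321, 64.991, -4.71], TCP at [0.143, 0.608, 0.248] pointing down, gripper open.
Joint ranges: [-169.25, 169.25], [-16.82, 113.86], [-84.01, 82.57], [7.8, 145.47], [-59.2, 239.2], [7.22, 106.19], [-163.78, 163.78]. Speed limits (degrees/s): [136.94, 136.94, 172.46, 172.46, 180, 180, 180].

### API

Orientations are given as [roll, pitch, yaw] about the fixed x, y, z axes, in that order (R = Rz(yaw) Ry(pitch) Rx(roll)).
In Python, from rig import get_state, read_camera, camera_info, sign_off, tip_reach gives the robot as it stands. The module is installed in compiled form; this text tells all that it offers.
- The arm moves only by the shell command python3 -m jog 'ROWS' [FORCE]. ROWS is a JSON object of lists of equal length, an entry for each row: "travel": the shift along the tool's x, y, z in m, a list of three; "yaw": the turn about the tool's z in rad; "claw": the opening, from 0 (shut) to 1 (fully open). A call has 1 to 12 rows; each row shifts and turns the commanded pose from where the row before left it, along the tool's axes as they then stand; what a row does not reach is not made up. A row lasts 1/10 s, in which the tool goes at most 50 mm and 8.59 degrees, less where a joint would pass 70% of its speed; a pose out of reach is approached as far as the arm can. A call with a gripper value outside its range is refused whole. The fingers move at their own pace and stop on an object; FORCE is the grip in N (left out, the last holds). Time passes only in rows, so rows that do not move let the fingers close. It gives the time, the measured TCP pose, the force and the opening at its end, in the units of the state.
- get_state(): the state, without advancing time (a new reading comes with each control period).
- read_camera(name): name is "scene" or "top" or "wrist"; returns the picture (420x560x3 uint8, red, green, blue); there is no depth.
- camera_info(name): a dict with "intrinsics" (3x3 intrinsics, pixels), "k1" (the pictures are not rectified: a ray, as slopes to the right and down, at radius r is drawn at 1 + k1 r^2 times it, then the intrinsics apply), "pose" (4x4, takes a point from camera to world coordinates); the wrist camera has in their place "T_tool_cam" (4x4, takes a point from camera to tool coordinates, whose origin is the TCP and whose axes are the tool frame's). Camera axes: x right, y down, z forward; pixel columns grow to the right and rows downward; lengths in m; the calibration is good to about 2 mm. A picture is of the moment at which its call begins: read the wrist's pose just before it. camera_info takes no time and is no camera call.
- sign_off(): hands the job in, once; it reports no verdict.
The state is a dict: "t": time; "q": joint angles; "qvel": joint speeds; "joint_torque": joint torques, N m; "tool_pos": TCP position; "tool_rot": TCP orientation; "contact_force": force on the tool from outside, world axes, zero at the start; "moment": the same for the moment, N m; "finger_gap": opening from 0.0 (shut) to 1.0 (fully open).
Only numpy, scipy, OpenCV 4.12 (cv2) and the standard library are available. Lean on these libraries where they do the work, as an engineer would, in place of code of your own. Each camera call takes 0.05 s, during which the arm holds its last target. There are 200 camera calls.

### The job

Take the cap off the filter tube and set it down upright on the worktop, pluck every filter ring from the pocket tray and drop them into the tube, lying flat one on another as one column, then put the cap back so that it sits fully down on the tube. Leave the other things on the bench where they are.

Things in the scene. Friction and masses are not known exactly. Their poses are not given: they have to be found in the camera images.
- tube: Upright aluminium filter tube, fixed to the worktop (it stands at the left or the right). Origin: centre of its underside, on the tube's axis; z up. Round foot 110 mm across and 6 mm thick; tube 75 mm outside, plain round bore 64 mm, bore floor 6 mm and mouth 122 mm above the origin. Six filters fill it to 8 mm below the mouth.
- tube_mouth (a point): Centre of the tube's mouth, level with its rim (122 mm above the worktop).
- tray: Grey pocket tray, fixed to the worktop on the side where the tube is not, 186 (its x) x 276 (its y) x 11 mm. Origin: centre of its underside, z up. Six square pockets, 64 x 64 mm and 7 mm deep (floor 4 mm above the worktop), at x = -45 and +45 mm, y = -90, 0 and +90 mm in its frame; some may be empty.
- cap: Loose black cap, 0.1 kg, which closes the tube at the start. Origin: centre of its underside, z up through the knob. From below: a spigot 58 mm across and 5 mm high (drops into the bore with 3 mm to spare all round), a round plate 78 mm across and 6 mm thick (5 to 11 mm above the origin, lies on the tube's rim), a plain round knob 30 mm across from 11 to 35 mm. On the tube its origin lies 117 mm above the tube's origin; on the worktop at 0.
- filter_0: A flat ring-shaped optical filter, 60 mm across and 18 mm thick, steel ring with a dark pane nearly flush in it (no open hole), about 0.06 kg; all alike, either face up. Origin: centre of one face, z along its axis. It lies in a tray pocket and stands 11 mm above the tray's top. None if absent.
- filter_1: A flat ring-shaped optical filter, 60 mm across and 18 mm thick, steel ring with a dark pane nearly flush in it (no open hole), about 0.06 kg; all alike, either face up. Origin: centre of one face, z along its axis. It lies in a tray pocket and stands 11 mm above the tray's top. None if absent.
- filter_2: A flat ring-shaped optical filter, 60 mm across and 18 mm thick, steel ring with a dark pane nearly flush in it (no open hole), about 0.06 kg; all alike, either face up. Origin: centre of one face, z along its axis. It lies in a tray pocket and stands 11 mm above the tray's top. None if absent.
- filter_3: A flat ring-shaped optical filter, 60 mm across and 18 mm thick, steel ring with a dark pane nearly flush in it (no open hole), about 0.06 kg; all alike, either face up. Origin: centre of one face, z along its axis. It lies in a tray pocket and stands 11 mm above the tray's top. None if absent.
- filter_4: A flat ring-shaped optical filter, 60 mm across and 18 mm thick, steel ring with a dark pane nearly flush in it (no open hole), about 0.06 kg; all alike, either face up. Origin: centre of one face, z along its axis. It lies in a tray pocket and stands 11 mm above the tray's top. None if absent.
- filter_5: A flat ring-shaped optical filter, 60 mm across and 18 mm thick, steel ring with a dark pane nearly flush in it (no open hole), about 0.06 kg; all alike, either face up. Origin: centre of one face, z along its axis. It lies in a tray pocket and stands 11 mm above the tray's top. None if absent.
- filter_0_center (a point): The middle of filter_0 (9 mm above its underside).
- filter_1_center (a point): The middle of filter_1 (9 mm above its underside).
- filter_2_center (a point): The middle of filter_2 (9 mm above its underside).
- filter_3_center (a point): The middle of filter_3 (9 mm above its underside).
- filter_4_center (a point): The middle of filter_4 (9 mm above its underside).
- filter_5_center (a point): The middle of filter_5 (9 mm above its underside).
- petri_dish: shallow clear petri dish, 60 mm across and 14 mm high, near the tube; a bystander
- tape_roll: roll of masking tape lying flat, 99 mm across and 25 mm high, behind the tray; a bystander
- timer: white lab timer, 66 x 66 x 20 mm, near the tube; a bystander
- notes: note pad, 106 x 76 x 12 mm, at the right; a bystander
- mouse_r: black computer mouse, 108 x 60 x 39 mm, at the left; a bystander

How it is judged:
By the outcome, as a careful person would: the job done as asked, in the order asked, and still so for the second after the job is handed in, with the robot touching nothing.
Of filter_0, filter_1, filter_2, filter_3, filter_4, filter_5 only 4 to 6 are there at a start; the rules pass over those that are not, and their reading is None.
At some moment in a run one of cap may be knocked a few centimetres aside while the robot is not near it.
Once in a run the grip may slacken for a moment while it holds something.
It also fails if it takes over 210 s, if anything falls off the work surface, if the arm or the gripper's body presses on something with over 40 N, if the wrist force passes 120 N, or if a joint passes its speed limit or range.

## Working session

There is one attempt and no reset: what is moved stays moved. The work goes in short steps, Python scripts to look and compute and a shell command to move; the robot and the scene stay as the last step left them, time stands still between calls to the robot, and variables do not carry over. Pictures are saved under pics/ and viewed, about 12 in all and at most 16, crops included, and the job is handed in when it is done.

```bash
mkdir -p pics; python3 - <<'E'
from rig import *
import cv2,json,numpy as np
np.set_printoptions(precision=4,suppress=True)
s=get_state();print(s)
for n in("scene","top","wrist"):
    print(n,camera_info(n))
    cv2.imwrite(f"pics/a_{n}.png",read_camera(n)[:,:,::-1])
print(tip_reach)
E
```

```text
{'t': 0.0, 'q': array([-80.684 ,  23.599 ,  -0.7292,  91.5041,   0.3189,  64.9896,
        -4.7087]), 'qvel': array([ 0.0349,  0.0021, -0.0753,  0.0141, -0.035 , -0.0804,  0.0215]), 'joint_torque': array([  0.0004, -60.0624,   0.6823, -29.941 ,   0.0138,   0.0102,
         0.    ]), 'tool_pos': array([0.1429, 0.608 , 0.2475]), 'tool_rot': array([179.9957,   0.0905,  76.7788]), 'contact_force': array([-0.0822, -0.2777,  0.3186]), 'moment': array([-0.0084,  0.0644,  0.0203]), 'finger_gap': 0.9982135025936884}
scene {'intrinsics': array([[395.2455,   0.    , 282.4159],
       [  0.    , 395.2455, 209.3936],
       [  0.    ,   0.    ,   1.    ]]), 'k1': -0.11282921517888217, 'pose': array([[-0.8748, -0.2807,  0.3949, -0.1072],
       [-0.4843,  0.5253, -0.6996,  0.9956],
       [-0.0111, -0.8033, -0.5955,  1.0013],
       [ 0.    ,  0.    ,  0.    ,  1.    ]])}
top {'intrinsics': array([[464.9069,   0.    , 280.6551],
       [  0.    , 464.9069, 200.2907],
       [  0.    ,   0.    ,   1.    ]]), 'k1': -0.018470565059042533, 'pose': array([[-0.0246, -0.9987,  0.0438,  0.4157],
       [-0.9996,  0.025 ,  0.0104, -0.0707],
       [-0.0115, -0.0435, -0.999 ,  1.5626],
       [ 0.    ,  0.    ,  0.    ,  1.    ]])}
wrist {'intrinsics': array([[378.7566,   0.    , 281.1934],
       [  0.    , 378.7566, 204.2512],
       [  0.    ,   0.    ,   1.    ]]), 'k1': -0.05929226459676007, 'T_tool_cam': array([[ 1.    , -0.0007,  0.0008, -0.0001],
       [ 0.0004,  0.9562,  0.2927, -0.0734],
       [-0.001 , -0.2927,  0.9562, -0.1255],
       [ 0.    ,  0.    ,  0.    ,  1.    ]])}
0.017
```

View pics/a_top.png

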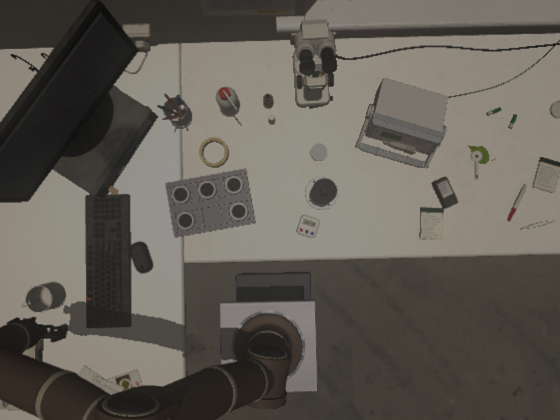

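View pics/a_scene.png

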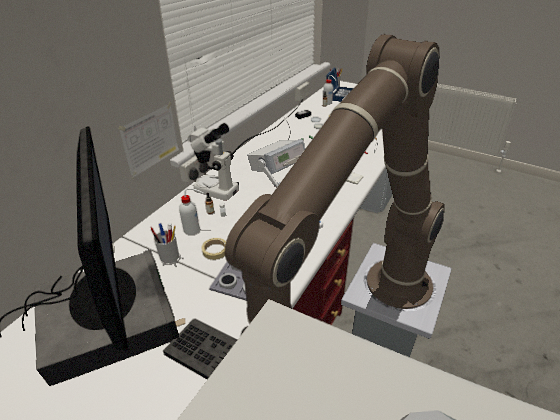

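The top view shows the tube with its cap at (322,192). The tray is at about (210,203), with rings at (181,194), (207,190), (233,185), (186,220) and (239,211). Its middle-near pocket is empty. The petri dish is at (318,152) and the timer at (308,226).

```bash
cat > h.py <<'E'
import numpy as np,cv2
from rig import *
from scipy.spatial.transform import Rotation as R
np.set_printoptions(precision=4,suppress=True)
def campose(n,s=None):
    c=camera_info(n)
    if n!="wrist": return c,c["pose"]
    s=s or get_state(); T=np.eye(4); T[:3,:3]=R.from_euler("xyz",s["tool_rot"],degrees=True).as_matrix(); T[:3,3]=s["tool_pos"]
    return c,T@c["T_tool_cam"]
def ray(n,uv,s=None):
    c,T=campose(n,s)
    d=np.array([c["k1"],0,0,0.])
    p=cv2.undistortPoints(np.array([[uv]],float),c["intrinsics"],d)[0,0]
    return T[:3,3],T[:3,:3]@np.r_[p,1]
def onz(n,uv,z,s=None):
    o,d=ray(n,uv,s); return o+d*(z-o[2])/d[2]
def proj(n,P,s=None):
    c,T=campose(n,s); P=np.atleast_2d(P)
    q=(P-T[:3,3])@T[:3,:3]
    return cv2.projectPoints(q,np.zeros(3),np.zeros(3),c["intrinsics"],np.array([c["k1"],0,0,0.]))[0][:,0]
def meet(rays):
    A=0;b=0
    for o,d in rays:
        d=d/np.linalg.norm(d);M=np.eye(3)-np.outer(d,d);A=A+M;b=b+M@o
    return np.linalg.solve(A,b)
def snap(n,f=None):
    s=get_state();im=read_camera(n)
    if f: cv2.imwrite(f"pics/{f}.png",im[:,:,::-1])
    return s,im
def go(x,y,z,yaw=None):
    "tool-frame travel from measured pose to world target"
    s=get_state();M=R.from_euler("xyz",s["tool_rot"],degrees=True).as_matrix()
    dy=0 if yaw is None else (yaw-s["tool_rot"][2]+90)%180-90
    print("t",s["t"],"pos",s["tool_pos"],"rot",s["tool_rot"],"gap",round(s["finger_gap"],3),"F",s["contact_force"])
    print("  travel(unturned)",M.T@(np.array([x,y,z])-s["tool_pos"]),"turn rad",-np.radians(dy))
E
python3 - <<'E'
from h import *
for uv in [(181,194),(207,190),(233,185),(186,220),(239,211)]: print(onz("top",uv,.022))
print("corners",[onz("top",uv,.011) for uv in [(166,182),(249,169),(256,223),(175,237)]])
print("tube",onz("top",(322,192),.128),onz("top",(322,192),.152),"petri",onz("top",(318,152),.014),"timer",onz("top",(308,226),.02))
im=cv2.imread("pics/a_top.png")[110:260,150:360]
cv2.imwrite("pics/a_crop.png",cv2.resize(im,None,fx=3.8,fy=3.8,interpolation=cv2.INTER_CUBIC))
go(.47,.05,.45)
E
```

```text
[0.5126 0.2767 0.022 ]
[0.5237 0.1897 0.022 ]
[0.5382 0.1027 0.022 ]
[0.4257 0.2614 0.022 ]
[0.4512 0.0845 0.022 ]
corners [array([0.5549, 0.3292, 0.011 ]), array([0.5915, 0.0491, 0.011 ]), array([0.41  , 0.0296, 0.011 ]), array([0.3699, 0.3015, 0.011 ])]
tube [ 0.5011 -0.184   0.128 ] [ 0.4996 -0.1821  0.152 ] petri [ 0.6423 -0.1834  0.014 ] timer [ 0.3959 -0.143   0.02  ]
t 0.15 pos [0.1429 0.6081 0.2476] rot [179.9936   0.0722  76.7778] gap 0.999 F [ 0.1739 -0.2112  0.1853]
  travel(unturned) [-0.4687  0.4461 -0.2017] turn rad -0.0
```

View pics/a_crop.png

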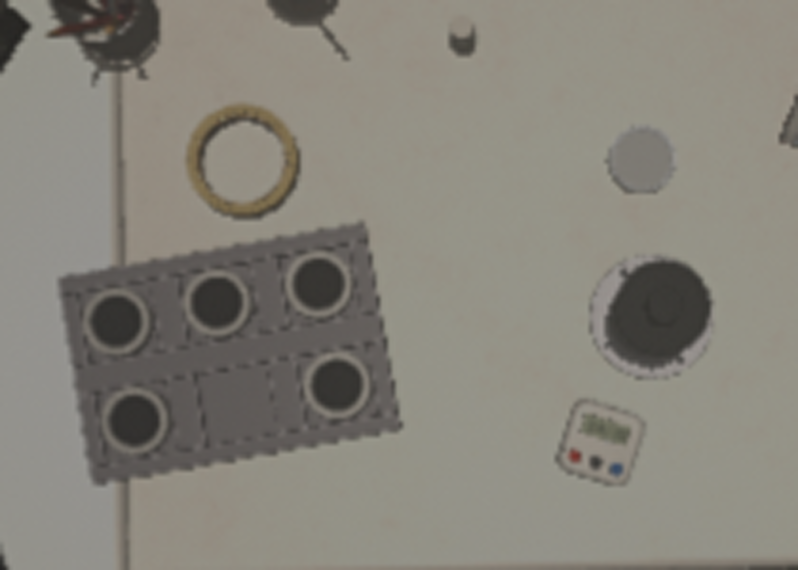

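Five rings are present and the near-middle pocket is empty. I'll go to a vantage over the middle for the wrist camera.

```bash
python3 -m jog '{"travel":[[-0.03,0.028,-0.02],[-0.034,0.032,-0.017],[-0.034,0.032,-0.017],[-0.034,0.032,-0.017],[-0.034,0.032,-0.017],[-0.034,0.032,-0.017],[-0.034,0.032,-0.017],[-0.034,0.032,-0.017],[-0.034,0.032,-0.017],[-0.034,0.032,-0.017],[-0.034,0.032,-0.01],[-0.03,0.03,0]],"yaw":[0,0,0,0,0,0,0,0,0,0,0,0],"claw":[1,1,1,1,1,1,1,1,1,1,1,1]}'
python3 - <<'E'
from h import *
go(.42,-.10,.42,53)
E
```

```text
t: 1.35
tool_pos: [0.4205, 0.1303, 0.4329]
tool_rot: [179.9, -0.1, 76.7]
contact_force: [0.4, 0.7, -1.0]
finger_gap: 1.005
t 1.35 pos [0.4205 0.1303 0.4329] rot [179.8896  -0.1313  76.7241] gap 1.005 F [ 0.354   0.6852 -0.9679]
  travel(unturned) [-0.2243  0.0524  0.0125] turn rad 0.41406329197618585
```

```bash
cat > circ.py <<'E'
from h import *
def dark(im,lo,hi,thr=75):
    "dark round blobs: centroid, area, eq. radius"
    g=cv2.GaussianBlur(im.max(2),(3,3),0);m=(g<thr).astype(np.uint8)
    n,l,st,c=cv2.connectedComponentsWithStats(m)
    out=[]
    for i in range(1,n):
        x,y,w,h,a=st[i]
        if lo<a<hi and .6<w/h<1.6 and a/(w*h)>.65:
            cn=max(cv2.findContours((l==i).astype(np.uint8),cv2.RETR_EXTERNAL,cv2.CHAIN_APPROX_NONE)[0],key=len)
            (u,v),ax,_=cv2.fitEllipse(cn); out.append((round(u,1),round(v,1),int(a),round(max(ax),1),round(min(ax),1)))
    return out
E
python3 - <<'E'
from circ import *
s,im=snap("wrist","w1")
for d in dark(im,200,20000): print(d, onz("wrist",d[:2],.022,s))
E
python3 -m jog '{"travel":[[-0.02,0.005,0],[-0.025,0.005,0],[-0.025,0.005,0],[-0.025,0.005,0],[-0.025,0.005,0],[-0.025,0.005,0],[-0.025,0.005,0.004],[-0.025,0.005,0.004],[-0.02,0.005,0.004],[-0.01,0.005,0],[0,0,0],[0,0,0]],"yaw":[0,0,0,0,0,0,0,0,0,0,0,0],"claw":[1,1,1,1,1,1,1,1,1,1,1,1]}'
python3 - <<'E'
from circ import *
s,im=snap("wrist","w2")
for d in dark(im,200,30000): print(d, onz("wrist",d[:2],.022,s), onz("wrist",d[:2],.152,s))
a=cv2.imread("pics/w1.png");b=cv2.imread("pics/w2.png")
cv2.imwrite("pics/w12.png",cv2.resize(np.hstack([a,b]),(800,300)))
E
```

```text
(372.6, 128.8, 658, 29.4, 26.8) [0.4317 0.2609 0.022 ]
(254.4, 175.1, 595, 29.1, 24.4) [0.458  0.0829 0.022 ]
(392.1, 185.0, 602, 27.2, 26.3) [0.5188 0.2757 0.022 ]
(334.7, 207.2, 569, 27.3, 24.8) [0.5328 0.1869 0.022 ]
(278.2, 229.0, 546, 27.4, 23.7) [0.547  0.0971 0.022 ]
t: 2.6
tool_pos: [0.4166, -0.0973, 0.4192]
tool_rot: [-180.0, -0.0, 76.8]
contact_force: [0.4, 0.0, -0.3]
finger_gap: 1.0
(540.3, 94.6, 840, 34.7, 29.1) [0.4293 0.2651 0.022 ] [0.4083 0.1791 0.152 ]
(417.0, 141.8, 825, 33.0, 30.1) [0.4558 0.0874 0.022 ] [0.4283 0.0456 0.152 ]
(549.8, 154.4, 570, 32.5, 21.8) [0.5164 0.2753 0.022 ] [0.4738 0.1868 0.152 ]
(493.9, 176.6, 736, 32.2, 27.5) [0.5305 0.1911 0.022 ] [0.4844 0.1235 0.152 ]
(434.4, 199.4, 721, 31.2, 27.8) [0.5446 0.1016 0.022 ] [0.495  0.0563 0.152 ]
(227.9, 235.4, 4614, 95.2, 61.9) [ 0.5296 -0.2046  0.022 ] [ 0.4837 -0.1738  0.152 ]
```

View pics/w12.png

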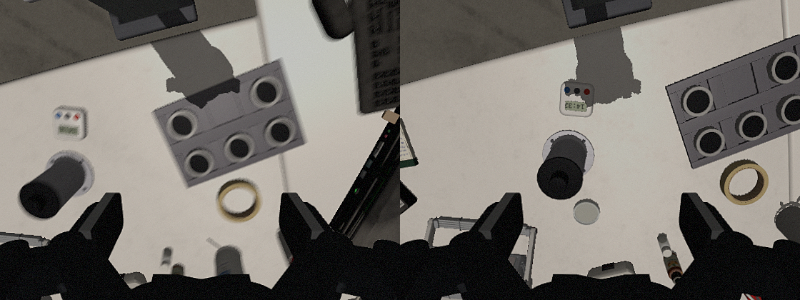

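The right frame shows the cap at about (224,245) full-res, with the foot visible behind it and the five rings clear. The left frame is blurred by motion. Next I'll look straight down on the cap.

```bash
python3 -m jog '{"travel":[[0,0,0],[0,0,0],[0,0,0],[-0.003,0.03,0.01],[-0.004,0.04,0.015],[-0.004,0.04,0.015],[-0.004,0.04,0.015],[-0.004,0.03,0.015],[0,0.012,0],[0,0,0],[0,0,0],[0,0,0]],"yaw":[0.138,0.138,0.138,0,0,0,0,0,0,0,0,0],"claw":[1,1,1,1,1,1,1,1,1,1,1,1]}'
python3 - <<'E'
from circ import *
s,im=snap("wrist","w3")
print(s["tool_pos"],s["tool_rot"])
for d in dark(im,200,30000): print(d, onz("wrist",d[:2],.022,s), onz("wrist",d[:2],.128,s), onz("wrist",d[:2],.152,s))
g=cv2.convertScaleAbs(im[:,:,::-1],alpha=1.6,beta=30)
cv2.imwrite("pics/w3b.png",g)
E
```

```text
t: 3.85
tool_pos: [0.5584, -0.2275, 0.3503]
tool_rot: [180.0, -0.1, 53.1]
contact_force: [-0.1, -0.9, 0.2]
finger_gap: 0.997
[ 0.5584 -0.2275  0.3503] [179.9687  -0.0967  53.1132]
(279.1, 99.8, 6656, 95.8, 87.0) [ 0.5088 -0.1915  0.022 ] [ 0.5067 -0.1896  0.128 ] [ 0.5062 -0.1891  0.152 ]
(492.9, 183.3, 215, 16.5, 14.9) [ 0.7497 -0.0362  0.022 ] [ 0.6913 -0.0706  0.128 ] [ 0.6781 -0.0784  0.152 ]
```

View pics/w3b.png

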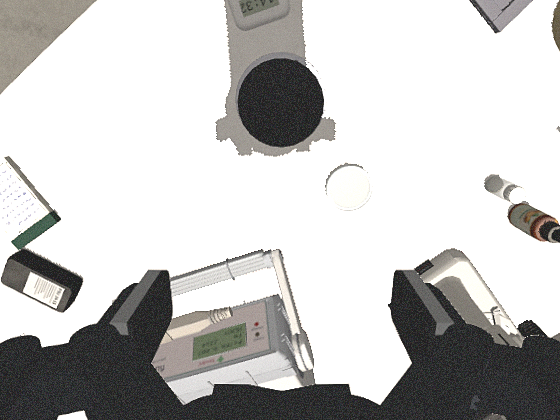

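The cap plate is at (280,101), which maps to about (0.507,-0.190). Its apparent size agrees with z≈0.12–0.13. I'll approach with the claw half open and feel for the plate.

```bash
python3 -m jog '{"travel":[[0,-0.014,0],[0,-0.025,0],[0,-0.025,0.01],[0,0,0.035],[0,0,0.035],[0,0,0.035],[0,0,0.035],[0,0,0.02],[0,0,0.01],[0,0,0],[0,0,0],[0,0,0]],"yaw":[0,0,0,0,0,0,0,0,0,0,0,0],"claw":[0.55,0.55,0.55,0.55,0.55,0.55,0.55,0.55,0.55,0.55,0.55,0.55]}' 40
python3 - <<'E'
from circ import *
s,im=snap("wrist","w4")
go(.5067,-.1896,.150)
cv2.imwrite("pics/w4b.png",cv2.convertScaleAbs(im[:,:,::-1],alpha=2.2,beta=40))
E
```

```text
t: 5.1
tool_pos: [0.5083, -0.1902, 0.1707]
tool_rot: [179.9, -0.1, 53.1]
contact_force: [0.0, -0.0, 0.4]
finger_gap: 0.551
t 5.15 pos [ 0.5083 -0.1902  0.1706] rot [179.8887  -0.0788  53.0682] gap 0.549 F [ 0.1554  0.7865 -0.4825]
  travel(unturned) [-0.0005 -0.0017  0.0206] turn rad -0.0
```

View pics/w4b.png

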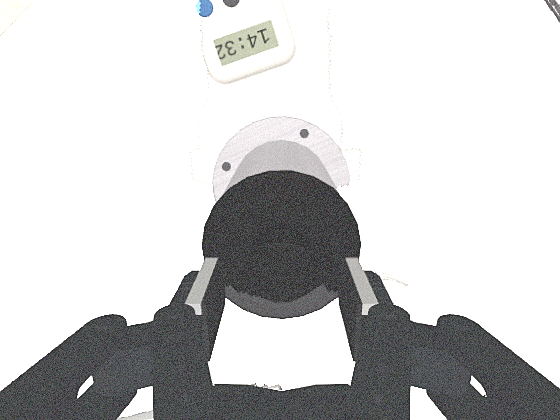

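The cap is centred between the fingers: the plate spans columns 203–360 and the fingers are symmetric about 281. Now lowering gently.

```bash
for i in 1 2; do :; done; python3 -m jog '{"travel":[[0,-0.0015,0.005],[0,0,0.005],[0,0,0.003],[0,0,0.002],[0,0,0],[0,0,0]],"yaw":[0,0,0,0,0,0],"claw":[0.55,0.55,0.55,0.55,0.55,0.55]}'; python3 -m jog '{"travel":[[0,0,0.0025],[0,0,0.0025],[0,0,0],[0,0,0]],"yaw":[0,0,0,0],"claw":[0.55,0.55,0.55,0.55]}'
```

```text
t: 5.75
tool_pos: [0.5063, -0.1892, 0.1542]
tool_rot: [-180.0, 0.0, 53.0]
contact_force: [-0.1, -0.9, 0.2]
finger_gap: 0.553
t: 6.15
tool_pos: [0.5063, -0.1891, 0.1492]
tool_rot: [-180.0, 0.0, 53.1]
contact_force: [-1.2, -0.2, -0.7]
finger_gap: 0.55
```

```bash
python3 -m jog '{"travel":[[0,0,0],[0,0,0],[0,0,0],[0,0,0],[0,0,0],[0,0,0]],"yaw":[0,0,0,0,0,0],"claw":[0.3,0.2,0.2,0.2,0.2,0.2]}' 60; python3 -m jog '{"travel":[[0,0,-0.005],[0,0,-0.015],[0,0,-0.02],[0,0,-0.02],[0,0,0],[0,0,0]],"yaw":[0,0,0,0,0,0],"claw":[0.2,0.2,0.2,0.2,0.2,0.2]}'
python3 - <<'E'
from h import *
s,im=snap("wrist","w5")
cv2.imwrite("pics/w5b.png",cv2.convertScaleAbs(im[:,:,::-1],alpha=2.2,beta=40))
go(.60,-.06,.21)
E
```

```text
t: 6.75
tool_pos: [0.5065, -0.1892, 0.1496]
tool_rot: [180.0, -0.0, 53.1]
contact_force: [-0.6, 0.8, 6.0]
finger_gap: 0.325
t: 7.35
tool_pos: [0.5066, -0.189, 0.2098]
tool_rot: [179.9, -0.1, 53.1]
contact_force: [0.1, 0.6, -1.7]
finger_gap: 0.325
t 7.4 pos [ 0.5062 -0.1888  0.2091] rot [-179.9802   -0.0158   53.0748] gap 0.323 F [-0.4258  0.3233 -0.5838]
  travel(unturned) [ 0.1593 -0.0024 -0.0008] turn rad -0.0
```

View pics/w5b.png

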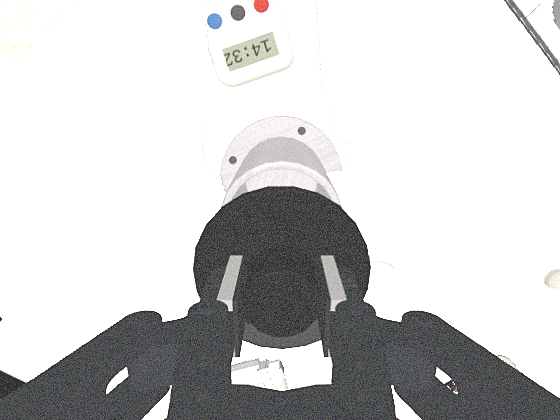

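The cap is held level and the tube mouth shows beneath it. I'll set it down at about (0.60,-0.06), in clear space.

```bash
python3 -m jog '{"travel":[[0.01,0,-0.005],[0.025,0,0],[0.035,0,0],[0.035,0,0],[0.03,0,0],[0.017,0,0],[0.007,-0.0025,0.02],[0,0,0.03],[0,0,0.03],[0,0,0.03],[0,0,0.03],[0,0,0.02]],"yaw":[0,0,0,0,0,0,0,0,0,0,0,0],"claw":[0.2,0.2,0.2,0.2,0.2,0.2,0.2,0.2,0.2,0.2,0.2,0.2]}'; python3 -m jog '{"travel":[[0,0,0.008],[0,0,0.006],[0,0,0.003],[0,0,0]],"yaw":[0,0,0,0],"claw":[0.2,0.2,0.2,0.2]}'
```

```text
t: 8.6
tool_pos: [0.5986, -0.0607, 0.0518]
tool_rot: [-179.9, 0.1, 53.0]
contact_force: [0.2, 0.5, -1.6]
finger_gap: 0.326
t: 9.0
tool_pos: [0.6003, -0.0606, 0.0378]
tool_rot: [180.0, -0.0, 53.1]
contact_force: [0.2, -1.0, -0.6]
finger_gap: 0.329
```

```bash
python3 -m jog '{"travel":[[0,0,0.002],[0,0,0.002],[0,0,0.001],[0,0,0]],"yaw":[0,0,0,0],"claw":[0.2,0.2,0.2,0.2]}'; python3 -m jog '{"travel":[[0,0,0.001],[0,0,0]],"yaw":[0,0],"claw":[0.2,0.2]}'
```

```text
t: 9.4
tool_pos: [0.6001, -0.0604, 0.0327]
tool_rot: [180.0, -0.0, 53.1]
contact_force: [-0.8, 0.8, 2.2]
finger_gap: 0.33
t: 9.6
tool_pos: [0.6001, -0.0604, 0.0326]
tool_rot: [-180.0, -0.1, 53.1]
contact_force: [-5.6, 1.1, 13.7]
finger_gap: 0.324
```

The cap is down on the worktop (contact at TCP z 0.0326, as expected). Next I'll open, rise and look into the empty tube mouth.

```bash
python3 -m jog '{"travel":[[0,0,-0.001],[0,0,0],[0,0,0],[0,0,-0.01],[0,0,-0.04],[0,0,-0.05],[0,0,-0.05],[0,0,-0.05],[-0.03,0.015,-0.04],[-0.04,0.02,-0.02],[-0.04,0.02,-0.02],[-0.02,0.01,-0.01]],"yaw":[0,0,0,0,0,0,0,0,0,0,0,0],"claw":[0.5,0.55,0.55,0.55,0.55,0.6,1,1,1,1,1,1]}'; python3 -m jog '{"travel":[[-0.02,0.01,-0.01],[-0.012,0.003,-0.01],[0,0,-0.005],[0,0,0],[0,0,0],[0,0,0]],"yaw":[0,0,0,0,0,0],"claw":[1,1,1,1,1,1]}'
python3 - <<'E'
from h import *
s,im=snap("wrist","w6");print(s["tool_pos"])
P=np.array([.5067,-.1896,.122]);print(proj("wrist",P,s))
g=cv2.convertScaleAbs(im[:,:,::-1],alpha=1.0,beta=0)
u,v=proj("wrist",P,s)[0].astype(int)
a=g[max(v-90,0):v+110,u-120:u+120];print("off",u-120,max(v-90,0))
cv2.imwrite("pics/w6b.png",np.hstack([cv2.resize(a,None,fx=2.2,fy=2.2,interpolation=cv2.INTER_CUBIC)]))
E
```

```text
t: 10.8
tool_pos: [0.5724, -0.2072, 0.3238]
tool_rot: [179.8, -0.0, 52.8]
contact_force: [-0.0, -0.4, 0.3]
finger_gap: 1.001
t: 11.4
tool_pos: [0.5656, -0.2339, 0.3449]
tool_rot: [-179.9, 0.0, 53.2]
contact_force: [0.5, 0.4, 0.5]
finger_gap: 0.999
[ 0.5656 -0.2339  0.3449]
[[280.5668  89.169 ]]
off 160 0
```

View pics/w6b.png

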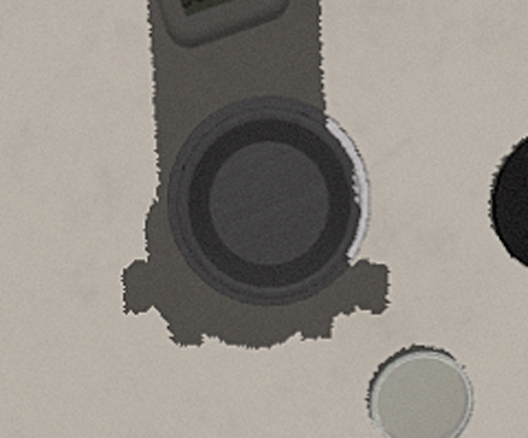

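The mouth looks concentric: bore rim centred near (282,91) in the full image, floor visible, tube empty. I'll fit circles on plane-rectified patches for the mouth and for the cap on the worktop.

```bash
cat > fit.py <<'E'
from circ import *
from scipy.optimize import least_squares
def rect(im,n,c,z,half,s,st=.00025):
    r=np.arange(-half,half,st);X,Y=np.meshgrid(c[0]+r,c[1]+r)
    uv=proj(n,np.c_[X.ravel(),Y.ravel(),np.full(X.size,z)],s).astype(np.float32).reshape(X.shape+(2,))
    return cv2.remap(cv2.cvtColor(im,cv2.COLOR_RGB2GRAY),uv,None,cv2.INTER_LINEAR)
def circle(im,n,c,z,rad,s,tol=.006,sign=1,it=3):
    "refine centre & radius of edge (sign +1: brighter outside)"
    c=np.array(c[:2],float);st=.00025
    for k in range(it):
        h=rad+tol+.004;g=cv2.GaussianBlur(rect(im,n,c,z,h,s),(0,0),3)
        P=cv2.warpPolar(g,(int((rad+tol)/st),180),(h/st,h/st),rad+tol,0) if 0 else cv2.warpPolar(g,(int((rad+tol)/st),180),(h/st,h/st),(rad+tol)/st,cv2.WARP_POLAR_LINEAR)
        D=sign*np.gradient(P.astype(float),axis=1);i0=int((rad-tol)/st)
        j=D[:,i0:-4].argmax(1)+i0;w=D[np.arange(180),j]
        a=np.radians(np.arange(180)*2.);x=c[0]+j*st*np.cos(a);y=c[1]+j*st*np.sin(a)
        ok=w>.3*np.median(w)
        f=least_squares(lambda p:np.hypot(x[ok]-p[0],y[ok]-p[1])-p[2],[*c,rad],loss="soft_l1",f_scale=.0007)
        c=f.x[:2]
    return f.x,np.median(np.abs(f.fun)),ok.sum()
E
python3 - <<'E'
from fit import *
# stored picture w6 with its pose
s=get_state();im=cv2.imread("pics/w6.png")[:,:,::-1].copy()
c=(.5067,-.1896)
print("bore rim",circle(im,"wrist",c,.122,.032,s,.005))
print("outer rim",circle(im,"wrist",c,.122,.0375,s,.003),circle(im,"wrist",c,.122,.0375,s,.003,-1))
print("floor",circle(im,"wrist",c,.006,.032,s,.005))
P=proj("wrist",[.6,-.06,.011],s);print("cap px",P)
print("cap",circle(im,"wrist",(.6,-.06),.011,.039,s,.006))
E
```

```text
bore rim (array([ 0.5104, -0.1896,  0.0335]), np.float64(0.0007319506860433075), np.int64(180))
outer rim (array([ 0.5051, -0.1896,  0.037 ]), np.float64(0.0006954421618402332), np.int64(178)) (array([ 0.5104, -0.1888,  0.0368]), np.float64(0.0010057681769626119), np.int64(178))
floor (array([ 0.4994, -0.187 ,  0.0318]), np.float64(0.0013403874862239762), np.int64(173))
cap px [[416.8237  87.3816]]
cap (array([ 0.6027, -0.0634,  0.039 ]), np.float64(0.000373872685849725), np.int64(180))
```

```bash
python3 - <<'E'
from fit import *
s=get_state();im=cv2.imread("pics/w6.png")[:,:,::-1].copy()
g=cv2.GaussianBlur(cv2.cvtColor(im,cv2.COLOR_RGB2GRAY),(0,0),1)
print("row 92",list(g[92,230:335])); print("col 282",list(g[35:150,282]))
for r in (.0,):
  for z,rad in ((.122,.032),(.122,.0375),(.006,.032),(.006,.055)):
    a=np.radians(np.arange(0,360,5));Q=np.c_[.5067+rad*np.cos(a),-.1896+rad*np.sin(a),np.full(72,z)]
    p=proj("wrist",Q,s);print(z,rad,"u",p[:,0].min(),p[:,0].max(),"v",p[:,1].min(),p[:,1].max())
E
```

```text
row 92 [np.uint8(97), np.uint8(88), np.uint8(83), np.uint8(80), np.uint8(79), np.uint8(74), np.uint8(67), np.uint8(64), np.uint8(64), np.uint8(62), np.uint8(61), np.uint8(61), np.uint8(63), np.uint8(64), np.uint8(60), np.uint8(52), np.uint8(45), np.uint8(42), np.uint8(42), np.uint8(42), np.uint8(42), np.uint8(43), np.uint8(44), np.uint8(45), np.uint8(50), np.uint8(58), np.uint8(65), np.uint8(67), np.uint8(68), np.uint8(67), np.uint8(66), np.uint8(66), np.uint8(65), np.uint8(66), np.uint8(66), np.uint8(66), np.uint8(66), np.uint8(66), np.uint8(67), np.uint8(67), np.uint8(67), np.uint8(66), np.uint8(66), np.uint8(66), np.uint8(66), np.uint8(66), np.uint8(66), np.uint8(65), np.uint8(66), np.uint8(66), np.uint8(65), np.uint8(65), np.uint8(65), np.uint8(65), np.uint8(66), np.uint8(66), np.uint8(67), np.uint8(67), np.uint8(68), np.uint8(68), np.uint8(68), np.uint8(68), np.uint8(67), np.uint8(67), np.uint8(67), np.uint8(66), np.uint8(66), np.uint8(66), np.uint8(66), np.uint8(66), np.uint8(66), np.uint8(66), np.uint8(66), np.uint8(66), np.uint8(65), np.uint8(64), np.uint8(64), np.uint8(65), 
[... 1669 characters left out ...]
9), np.uint8(50), np.uint8(50), np.uint8(51), np.uint8(54), np.uint8(61), np.uint8(68), np.uint8(70), np.uint8(66), np.uint8(62), np.uint8(61), np.uint8(62), np.uint8(63), np.uint8(66), np.uint8(72), np.uint8(78), np.uint8(79), np.uint8(79), np.uint8(79), np.uint8(80), np.uint8(80), np.uint8(80), np.uint8(79), np.uint8(78), np.uint8(79)]
0.122 0.032 u 244.75192216092375 317.05246876601797 v 50.85990731528514 125.6098998782493
0.122 0.0375 u 238.53767338289853 323.2628484585403 v 44.12739312494679 131.72033558839226
0.006 0.032 u 253.74366902485215 307.98162850243335 v 60.6994609341279 116.77546611199672
0.006 0.055 u 234.24847042927013 327.4666577434019 v 39.63789048622306 136.00337768077782
```

The profiles show the cap measurement w3 was biased by an ellipse fit on a bad mask. The bore sits about 3 mm along +tool y from it, at ≈(0.510,-0.191). Now a sharp view of the tray.

```bash
python3 -m jog '{"travel":[[0.014,-0.015,0],[0.026,-0.028,0.005],[0.03,-0.032,0.005],[0.03,-0.032,0.005],[0.03,-0.032,0.005],[0.03,-0.032,0.005],[0.03,-0.032,0.005],[0.03,-0.032,0.005],[0.03,-0.032,0],[0.02,-0.02,0],[0.01,-0.01,0],[0,0,0]],"yaw":[0,0,0,0,0,0,0,0,0,0,0,0],"claw":[1,1,1,1,1,1,1,1,1,1,1,1]}'; python3 -m jog '{"travel":[[0,0,0],[0,0,0]],"yaw":[0,0],"claw":[1,1]}'
python3 - <<'E'
from fit import *
s=get_state()
im3=cv2.imread("pics/w3.png")[:,:,::-1].copy()
s3=dict(tool_pos=np.array([.5584,-.2275,.3503]),tool_rot=np.array([179.9687,-.0967,53.1132]))
print("cap@w3",circle(im3,"wrist",(.508,-.19),.128,.039,s3,.006))
s,im=snap("wrist","w7");print(s["tool_pos"],s["tool_rot"])
d=dark(im,200,5000)
for e in d:
    c=onz("wrist",e[:2],.022,s)
    print(e,c,circle(im,"wrist",c,.022,.030,s,.004,-1),circle(im,"wrist",c,.022,e[3]/2/378*.38,s,.005))
cv2.imwrite("pics/w7b.png",cv2.convertScaleAbs(im[:,:,::-1],alpha=1.5,beta=20))
E
```

```text
t: 12.65
tool_pos: [0.4956, 0.1687, 0.3102]
tool_rot: [-180.0, 0.0, 53.3]
contact_force: [0.2, -1.3, -0.4]
finger_gap: 0.997
t: 12.85
tool_pos: [0.4966, 0.1646, 0.3107]
tool_rot: [180.0, 0.0, 52.9]
contact_force: [0.1, 0.3, 0.2]
finger_gap: 0.999
cap@w3 (array([ 0.5099, -0.1906,  0.0384]), np.float64(0.00019315159485456743), np.int64(180))
[0.4966 0.1646 0.3107] [179.9711   0.0069  52.883 ]
(319.1, 47.6, 1559, 45.1, 42.3) [0.4291 0.2654 0.022 ] (array([0.4294, 0.2654, 0.029 ]), np.float64(0.00027419055560715805), np.int64(180)) (array([0.4293, 0.2653, 0.0227]), np.float64(0.0001861884054793015), np.int64(180))
(377.6, 108.3, 1384, 42.7, 39.6) [0.5163 0.28   0.022 ] (array([0.5165, 0.2799, 0.0292]), np.float64(0.00027238227689871906), np.int64(180)) (array([0.5165, 0.2798, 0.0226]), np.float64(0.0001526930681191689), np.int64(180))
(203.4, 170.4, 1221, 39.8, 37.4) [0.4556 0.0877 0.022 ] (array([0.4559, 0.0874, 0.0293]), np.float64(0.000263368822891347), np.int64(174)) (array([0.4558, 0.0874, 0.0228]), np.float64(0.00025591592649062446), np.int64(180))
(262.4, 222.9, 1084, 37.4, 35.1) [0.5444 0.102  0.022 ] (array([0.5447, 0.1017, 0.0292]), np.float64(0.0002627580678478611), np.int64(180)) (array([0.5445, 0.1018, 0.0224]), np.float64(0.00012404594485896855), np.int64(180))
```

View pics/w7b.png

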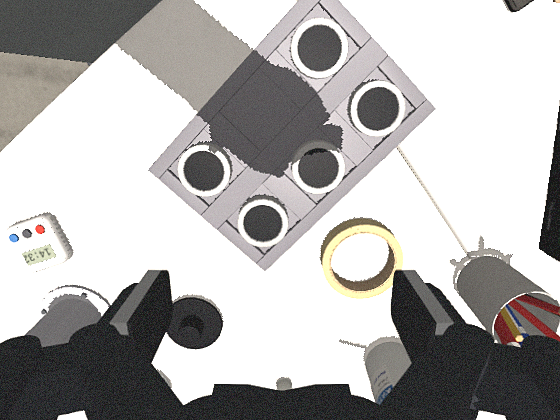

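Cap at w3, refitted: (0.5099,-0.1906), which agrees with the bore. This view shows all five rings: four fitted, the fifth at (318,167) partly in shadow, at (0.5305,0.191). Ring positions in w2 and w7 at z = 0.022 agree to about 0.5 mm, so the height is confirmed. First grasp: the ring at (0.4558,0.0874), taken diagonally.

```bash
python3 -m jog '{"travel":[[-0.015,0.003,0.01],[-0.03,0.005,0.03],[-0.026,0.004,0.035],[-0.015,0.002,0.035],[0,0,0.035],[0,0,0.035],[0,0,0.03],[0,0,0.025],[0,0,0.015],[0,0,0.01],[0,0,0],[0,0,0]],"yaw":[0,0,0,0,0,0,0,0,0,0,0,0],"claw":[0.88,0.88,0.88,0.88,0.88,0.88,0.88,0.88,0.88,0.88,0.88,0.88]}'
python3 - <<'E'
from h import *
go(.4558,.0874,.030,53)
E
```

```text
t: 14.1
tool_pos: [0.456, 0.0891, 0.0511]
tool_rot: [180.0, -0.0, 53.0]
contact_force: [0.5, 0.2, -0.7]
finger_gap: 0.877
t 14.1 pos [0.456  0.0891 0.0511] rot [179.9751  -0.026   52.9979] gap 0.877 F [ 0.4588  0.1972 -0.6589]
  travel(unturned) [-0.0015  0.0008  0.0211] turn rad -3.7391550020545305e-05
```

```bash
python3 -m jog '{"travel":[[-0.0015,0.001,0.006],[0,0,0.006],[0,0,0.005],[0,0,0.003],[0,0,0.001],[0,0,0]],"yaw":[0,0,0,0,0,0],"claw":[0.88,0.88,0.88,0.88,0.88,0.88]}'; python3 -m jog '{"travel":[[0,0,0],[0,0,0],[0,0,0],[0,0,0],[0,0,0]],"yaw":[0,0,0,0,0],"claw":[0.5,0.5,0.5,0.5,0.5]}' 60;  python3 -m jog '{"travel":[[0,0,-0.005],[0,0,-0.01],[0,0,-0.02],[0,0,-0.02],[0,0,0],[0,0,0]],"yaw":[0,0,0,0,0,0],"claw":[0.5,0.5,0.5,0.5,0.5,0.5]}'
python3 - <<'E'
from h import *
s,im=snap("wrist","w8")
cv2.imwrite("pics/w8b.png",cv2.convertScaleAbs(im[:,:,::-1],alpha=1.8,beta=20))
go(.5098,-.191,.20)
E
```

```text
t: 14.7
tool_pos: [0.4554, 0.0878, 0.0294]
tool_rot: [-180.0, 0.0, 53.1]
contact_force: [0.4, -0.5, -0.3]
finger_gap: 0.878
t: 15.2
tool_pos: [0.4556, 0.0879, 0.0305]
tool_rot: [-180.0, -0.1, 53.0]
contact_force: [-3.3, -0.6, 13.8]
finger_gap: 0.663
t: 15.8
tool_pos: [0.4556, 0.0883, 0.085]
tool_rot: [180.0, -0.1, 53.1]
contact_force: [-0.5, -0.1, -0.6]
finger_gap: 0.663
t 15.85 pos [0.4553 0.0881 0.0845] rot [-179.9919   -0.0138   53.0853] gap 0.657 F [-0.5838 -0.077  -0.8973]
  travel(unturned) [-0.1904  0.2112 -0.1156] turn rad -0.0
```

View pics/w8b.png

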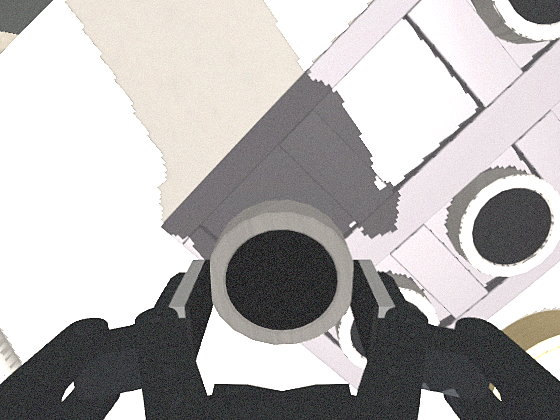

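The ring is held level, its pane centred at (281,286). The tips just brushed the tray on closing, so I'll grip 2 mm higher next time. I'll measure the ring's offset in the grip and go to the tube.

```bash
cat > held.py <<'E'
from fit import *
def held(top=.0085,f=None):
    "centre of the held ring by camera, minus TCP, in world xy and in tool xy"
    s,im=snap("wrist",f);z=s["tool_pos"][2]-top
    c0=s["tool_pos"][:2];x=circle(im,"wrist",c0,z,.0222,s,.006)   # dark pane edge
    d=x[0][:2]-c0;M=R.from_euler("xyz",s["tool_rot"],degrees=True).as_matrix()[:2,:2]
    print("pane",x,"off world",d,"off tool",M.T@d,"gap",round(s["finger_gap"],3));return d
def tube(dz,c=(.5098,-.191)):
    d=held();go(c[0]-d[0],c[1]-d[1],dz,53)
E
python3 -c "
from held import *
tube(.20)"
```

```text
pane (array([0.4551, 0.0886, 0.022 ]), np.float64(4.11411586275362e-05), np.int64(180)) off world [-0.0001  0.0005] off tool [ 0.0003 -0.0004] gap 0.657
t 15.9 pos [0.455  0.088  0.0842] rot [-179.9722    0.0258   53.0781] gap 0.66 F [-0.4332 -0.5569 -0.932 ]
  travel(unturned) [-0.1905  0.2117 -0.1158] turn rad 0.001362565900251159
```

```bash
python3 -m jog '{"travel":[[0,0,-0.025],[-0.008,0.008,-0.035],[-0.018,0.02,-0.035],[-0.025,0.027,-0.02],[-0.027,0.03,0],[-0.027,0.03,0],[-0.027,0.03,0],[-0.027,0.03,0],[-0.02,0.022,0],[-0.01,0.012,0],[0,0,0],[0,0,0]],"yaw":[0,0,0,0,0,0,0,0,0,0,0,0],"claw":[0.5,0.5,0.5,0.5,0.5,0.5,0.5,0.5,0.5,0.5,0.5,0.5]}'
python3 -c "
from held import *
tube(.155)"
```

```text
t: 17.1
tool_pos: [0.5083, -0.1886, 0.1986]
tool_rot: [-179.9, 0.0, 53.0]
contact_force: [-0.5, 0.3, -0.0]
finger_gap: 0.659
pane (array([ 0.5082, -0.188 ,  0.022 ]), np.float64(0.00023115811127672782), np.int64(180)) off world [-0.0001  0.0006] off tool [ 0.0004 -0.0004] gap 0.659
t 17.15 pos [ 0.5085 -0.1879  0.1988] rot [-179.8989    0.0201   53.0801] gap 0.659 F [-0.3714  0.9683 -0.3452]
  travel(unturned) [-0.0021  0.0035  0.0438] turn rad 0.0013985380426308135
```

```bash
python3 -m jog '{"travel":[[-0.002,0.003,0.01],[0,0,0.015],[0,0,0.013],[0,0,0.006],[0,0,0],[0,0,0]],"yaw":[0,0,0,0,0,0],"claw":[0.5,0.5,0.5,0.5,0.5,0.5]}'
python3 - <<'E'
from held import *
tube(.145)
s,im=snap("wrist","w9")
cv2.imwrite("pics/w9b.png",cv2.resize(cv2.convertScaleAbs(im[120:380,150:410,::-1],alpha=2.2,beta=20),None,fx=2.2,fy=2.2))
E
```

```text
t: 17.75
tool_pos: [0.5101, -0.1923, 0.1555]
tool_rot: [-180.0, 0.0, 53.0]
contact_force: [0.2, 0.6, 0.4]
finger_gap: 0.663
pane (array([ 0.51  , -0.1918,  0.022 ]), np.float64(0.0002379825908723869), np.int64(180)) off world [-0.0001  0.0006] off tool [ 0.0004 -0.0004] gap 0.663
t 17.8 pos [ 0.5103 -0.1924  0.1558] rot [179.98    -0.0016  53.0458] gap 0.657 F [ 0.0612 -0.1144 -0.0745]
  travel(unturned) [ 0.0005 -0.0008  0.0108] turn rad 0.0007997159388565164
```

View pics/w9b.png

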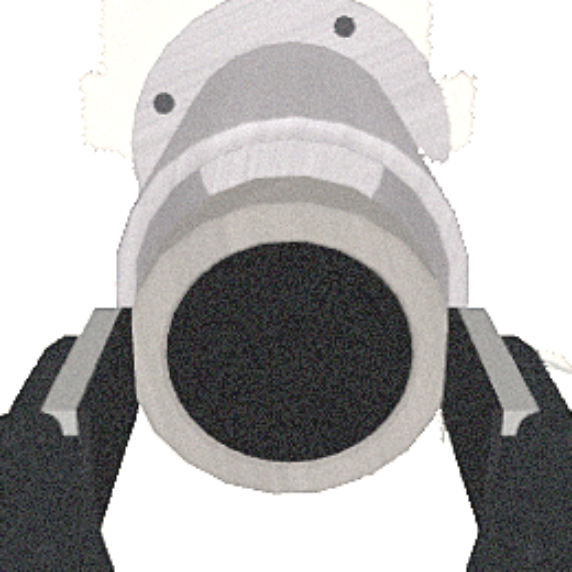

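The ring (columns 133–448) is concentric with the rim (117–468) to under half a millimetre across. I'll lower it into the mouth.

```bash
python3 -m jog '{"travel":[[0.0005,-0.0008,0.003],[0,0,0.003],[0,0,0.003],[0,0,0.002],[0,0,0],[0,0,0]],"yaw":[0,0,0,0,0,0],"claw":[0.5,0.5,0.5,0.5,0.5,0.5]}'
```

```text
t: 18.45
tool_pos: [0.5098, -0.1914, 0.1446]
tool_rot: [-180.0, 0.0, 53.0]
contact_force: [0.1, 0.0, -1.6]
finger_gap: 0.659
```

```bash
python3 -m jog '{"travel":[[0,0,0],[0,0,0],[0,0,0],[0,0,-0.01],[0,0.01,-0.03],[0,0.02,-0.04],[0,0.02,-0.04],[0,0.01,-0.04],[0,0.01,-0.03],[0,0,-0.01],[0,0,0],[0,0,0]],"yaw":[0,0,0,0,0,0,0,0,0,0,0,0],"claw":[0.9,0.9,0.9,0.9,0.9,0.9,0.9,0.9,0.9,0.9,0.9,0.9]}'
cat > chk.py <<'E'
from fit import *
def chk(f,n,c=(.5098,-.191)):
    s,im=snap("wrist",f);zt=.006+.018*n
    x=circle(im,"wrist",c,zt,.0222,s,.006);print("pane in tube at z",zt,x)
    u,v=proj("wrist",[*c,zt],s)[0].astype(int);a=im[max(v-70,0):v+80,u-80:u+80,::-1]
    cv2.imwrite(f"pics/{f}b.png",cv2.resize(cv2.convertScaleAbs(a,alpha=1.8,beta=10),None,fx=2.5,fy=2.5,interpolation=cv2.INTER_CUBIC))
    return s,im
E
python3 - <<'E'
from chk import *
chk("c1",1);go(.5445,.1018,.20,53)
E
```

```text
t: 19.65
tool_pos: [0.565, -0.2329, 0.3436]
tool_rot: [-179.9, 0.0, 53.1]
contact_force: [-0.6, 0.5, 0.1]
finger_gap: 0.9
pane in tube at z 0.024 (array([ 0.511 , -0.1911,  0.0221]), np.float64(0.0001326331224311087), np.int64(180))
t 19.7 pos [ 0.5649 -0.2327  0.3432] rot [-179.8638    0.0254   53.0684] gap 0.899 F [-0.8497 -0.2709  0.7123]
  travel(unturned) [ 0.2552 -0.217   0.1436] turn rad 0.0011946758425208438
```

View pics/c1b.png

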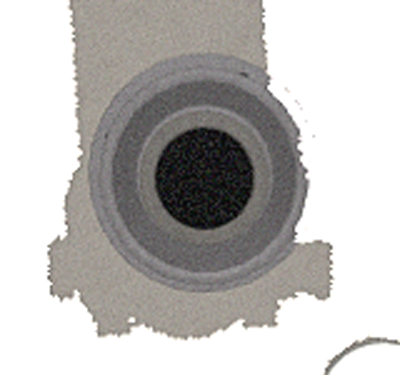

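Ring 1 lies flat at the bottom: pane radius 22.1 mm at z 0.024, fit residual 0.13 mm. From here I'll check numerically. Next ring: (0.5445,0.1018).

```bash
python3 -m jog '{"travel":[[0.014,-0.012,0.005],[0.032,-0.027,0.01],[0.035,-0.03,0.02],[0.035,-0.03,0.025],[0.035,-0.03,0.025],[0.035,-0.03,0.025],[0.035,-0.03,0.025],[0.022,-0.018,0.035],[0.012,-0.01,0.04],[0,0,0.035],[0,0,0.03],[0,0,0.01]],"yaw":[0,0,0,0,0,0,0,0,0,0,0,0],"claw":[0.9,0.9,0.9,0.9,0.9,0.9,0.9,0.9,0.9,0.9,0.9,0.9]}'; python3 -m jog '{"travel":[[0,0,0],[0,0,0]],"yaw":[0,0],"claw":[0.9,0.9]}'
python3 -c "
from h import *
go(.5445,.1018,.032,53)"
```

```text
t: 20.9
tool_pos: [0.5428, 0.0918, 0.0606]
tool_rot: [-179.8, 0.3, 53.1]
contact_force: [-0.7, 0.2, 0.5]
finger_gap: 0.9
t: 21.1
tool_pos: [0.5464, 0.0917, 0.0651]
tool_rot: [180.0, -0.0, 53.0]
contact_force: [0.0, -0.2, 1.2]
finger_gap: 0.898
t 21.1 pos [0.5464 0.0917 0.0651] rot [179.9729  -0.0173  53.0235] gap 0.898 F [ 0.0064 -0.1773  1.2402]
  travel(unturned) [ 0.0069 -0.0076  0.0331] turn rad 0.00041050273452560037
```

```bash
python3 -m jog '{"travel":[[0.004,-0.004,0],[0.003,-0.0035,0.005],[0,0,0.01],[0,0,0.01],[0,0,0.006],[0,0,0.002],[0,0,0]],"yaw":[0,0,0,0,0,0,0],"claw":[0.9,0.9,0.9,0.9,0.9,0.9,0.9]}'; python3 -m jog '{"travel":[[0,0,0],[0,0,0],[0,0,0],[0,0,0],[0,0,0]],"yaw":[0,0,0,0,0],"claw":[0.5,0.5,0.5,0.5,0.5]}' 60;  python3 -m jog '{"travel":[[0,0,-0.005],[0,0,-0.02],[0,0,-0.035],[0,0,-0.045],[0,0,-0.035],[0,0,-0.02],[0,0,-0.01],[0,0,0],[0,0,0]],"yaw":[0,0,0,0,0,0,0,0,0],"claw":[0.5,0.5,0.5,0.5,0.5,0.5,0.5,0.5,0.5]}'
python3 -c "
from held import *
tube(.20)"
```

```text
t: 21.8
tool_pos: [0.5441, 0.1017, 0.0308]
tool_rot: [-180.0, 0.1, 53.0]
contact_force: [0.1, -0.1, 0.4]
finger_gap: 0.9
t: 22.3
tool_pos: [0.5446, 0.1019, 0.0325]
tool_rot: [180.0, -0.1, 53.0]
contact_force: [-2.8, -0.0, 11.3]
finger_gap: 0.65
t: 23.2
tool_pos: [0.5437, 0.1023, 0.2004]
tool_rot: [-180.0, 0.0, 53.1]
contact_force: [-1.1, -0.6, 0.1]
finger_gap: 0.649
pane (array([0.5465, 0.1013, 0.0247]), np.float64(0.001109819651129199), np.int64(180)) off world [ 0.0028 -0.0009] off tool [0.0009 0.0028] gap 0.649
t 23.25 pos [0.5435 0.1022 0.2001] rot [-179.9346    0.0926   53.0682] gap 0.65 F [ 0.0095 -0.6261 -1.2712]
  travel(unturned) [-0.2555  0.1464  0.0003] turn rad 0.0011897870490595603
```

The fit is odd (residual 1.1 mm, gap 0.65 rather than 0.66), so I'll look.

```bash
python3 - <<'E'
from h import *
s,im=snap("wrist","w10")
cv2.imwrite("pics/w10b.png",cv2.convertScaleAbs(im[:,:,::-1],alpha=2,beta=20))
E
```

```text
(no output)
```

View pics/w10b.png

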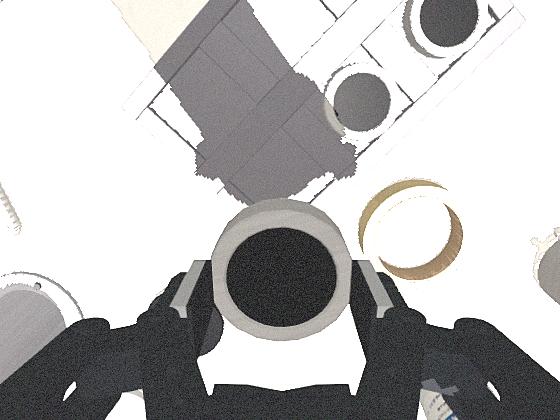

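The ring has tipped about 10° about the pad axis: its pane is 112×98 px, where the first was round. I'll set it flat on open worktop at about (0.49,-0.055) and regrip it.

```bash
python3 -m jog '{"travel":[[-0.012,0.004,0],[-0.026,0.008,0],[-0.03,0.01,0.01],[-0.03,0.01,0.02],[-0.03,0.01,0.025],[-0.02,0.007,0.03],[-0.01,0.003,0.03],[0,0,0.02],[0,0,0.012],[0,0,0.004],[0,0,0],[0,0,0]],"yaw":[0,0,0,0,0,0,0,0,0,0,0,0],"claw":[0.5,0.5,0.5,0.5,0.5,0.5,0.5,0.5,0.5,0.5,0.5,0.5]}'; python3 -m jog '{"travel":[[0,0,0.005],[0,0,0.004],[0,0,0.002],[0,0,0]],"yaw":[0,0,0,0],"claw":[0.5,0.5,0.5,0.5]}'
```

```text
t: 24.5
tool_pos: [0.4915, -0.0554, 0.051]
tool_rot: [179.9, -0.0, 53.1]
contact_force: [0.0, 0.2, -0.4]
finger_gap: 0.651
t: 24.9
tool_pos: [0.4908, -0.0553, 0.0391]
tool_rot: [-180.0, 0.0, 53.1]
contact_force: [0.2, 0.3, -0.2]
finger_gap: 0.651
```

```bash
python3 -m jog '{"travel":[[0,0,0.003],[0,0,0.002],[0,0,0.001],[0,0,0]],"yaw":[0,0,0,0],"claw":[0.5,0.5,0.5,0.5]}'; python3 -m jog '{"travel":[[0,0,0.002],[0,0,0.001],[0,0,0]],"yaw":[0,0,0],"claw":[0.5,0.5,0.5]}'
```

```text
t: 25.3
tool_pos: [0.4908, -0.0555, 0.0332]
tool_rot: [-180.0, 0.0, 53.0]
contact_force: [-0.1, -0.0, -0.5]
finger_gap: 0.647
t: 25.6
tool_pos: [0.4909, -0.0554, 0.0302]
tool_rot: [-180.0, 0.0, 53.1]
contact_force: [0.6, 0.9, -0.7]
finger_gap: 0.65
```

```bash
python3 -m jog '{"travel":[[0,0,0.002],[0,0,0.001],[0,0,0]],"yaw":[0,0,0],"claw":[0.5,0.5,0.5]}'; python3 -m jog '{"travel":[[0,0,0.001],[0,0,0.001],[0,0,0]],"yaw":[0,0,0],"claw":[0.5,0.5,0.5]}'
```

```text
t: 25.9
tool_pos: [0.4911, -0.0555, 0.0284]
tool_rot: [-180.0, -0.1, 53.0]
contact_force: [-4.7, 1.5, 19.1]
finger_gap: 0.655
t: 26.2
tool_pos: [0.4912, -0.0555, 0.0281]
tool_rot: [-180.0, -0.2, 53.0]
contact_force: [-13.0, 1.3, 45.9]
finger_gap: 0.652
```

```bash
python3 -m jog '{"travel":[[0,0,-0.002],[0,0,-0.001],[0,0,0],[0,0,0],[0,0,0],[0,0,0.001],[0,0,0.001],[0,0,0]],"yaw":[0,0,0,0,0,0,0,0],"claw":[0.5,0.5,0.85,0.85,0.85,0.85,0.85,0.85]}'; python3 -c "
from held import *
held(.008,'w11')
"
```

```text
t: 27.0
tool_pos: [0.4908, -0.0554, 0.0261]
tool_rot: [-180.0, 0.0, 53.1]
contact_force: [0.2, 0.2, 0.6]
finger_gap: 0.853
pane (array([ 0.4909, -0.0547,  0.022 ]), np.float64(3.7704852592872554e-05), np.int64(180)) off world [0.0002 0.0007] off tool [ 0.0006 -0.0003] gap 0.853
```

It's flat on the worktop and centred. Regripping.

```bash
python3 -m jog '{"travel":[[0,0,0],[0,0,0],[0,0,0],[0,0,0],[0,0,0]],"yaw":[0,0,0,0,0],"claw":[0.5,0.5,0.5,0.5,0.5]}' 80;  python3 -m jog '{"travel":[[0,0,-0.005],[0,0,-0.02],[0,0,-0.035],[0,0,-0.045],[0,0,-0.035],[0,0,-0.02],[0,0,-0.01],[0,0,0],[0,0,0]],"yaw":[0,0,0,0,0,0,0,0,0],"claw":[0.5,0.5,0.5,0.5,0.5,0.5,0.5,0.5,0.5]}'
python3 -c "
from held import *
tube(.19)"
```

```text
t: 27.55
tool_pos: [0.4909, -0.0554, 0.0273]
tool_rot: [-180.0, -0.1, 53.0]
contact_force: [-4.6, -0.3, 16.7]
finger_gap: 0.646
t: 28.45
tool_pos: [0.4904, -0.0551, 0.1955]
tool_rot: [-179.9, 0.0, 53.1]
contact_force: [-0.5, 0.0, -0.5]
finger_gap: 0.642
pane (array([ 0.4899, -0.0542,  0.0219]), np.float64(0.00013932511811686962), np.int64(180)) off world [-0.0005  0.0009] off tool [ 0.0004 -0.0009] gap 0.642
t 28.5 pos [ 0.4902 -0.0552  0.1952] rot [-179.9148    0.0755   53.0668] gap 0.647 F [-0.529   0.6189  0.0868]
  travel(unturned) [-0.0971  0.0982  0.0051] turn rad 0.0011664092370839226
```

Level (residual 0.14 mm). To the tube.

```bash
python3 -m jog '{"travel":[[-0.008,0.008,0],[-0.018,0.018,0],[-0.025,0.025,0],[-0.025,0.025,0],[-0.014,0.014,0],[-0.007,0.008,0],[0,0,0],[0,0,0]],"yaw":[0,0,0,0,0,0,0,0],"claw":[0.5,0.5,0.5,0.5,0.5,0.5,0.5,0.5]}'
python3 -c "
from held import *
tube(.155)"
```

```text
t: 29.3
tool_pos: [0.5106, -0.1912, 0.1957]
tool_rot: [-179.9, 0.0, 53.1]
contact_force: [-0.0, 0.1, -0.7]
finger_gap: 0.65
pane (array([ 0.5101, -0.1904,  0.0218]), np.float64(0.0001360209289871031), np.int64(180)) off world [-0.0005  0.0009] off tool [ 0.0004 -0.0009] gap 0.65
t 29.35 pos [ 0.5108 -0.1906  0.1958] rot [-179.9252   -0.0038   53.1223] gap 0.645 F [ 0.6881  0.789  -1.0895]
  travel(unturned) [-0.0013  0.0004  0.0408] turn rad 0.002133699411199012
```

```bash
python3 -m jog '{"travel":[[-0.001,0.0004,0.01],[0,0,0.015],[0,0,0.012],[0,0,0.004],[0,0,0],[0,0,0]],"yaw":[0,0,0,0,0,0],"claw":[0.5,0.5,0.5,0.5,0.5,0.5]}'
python3 -c "
from held import *
tube(.143)"
```

```text
t: 29.95
tool_pos: [0.5107, -0.1931, 0.1554]
tool_rot: [180.0, 0.0, 53.0]
contact_force: [-0.5, 1.0, -0.3]
finger_gap: 0.643
pane (array([ 0.5102, -0.1922,  0.0218]), np.float64(0.00013906715731751632), np.int64(180)) off world [-0.0005  0.0009] off tool [ 0.0004 -0.0009] gap 0.643
t 30.0 pos [ 0.5109 -0.1931  0.1556] rot [179.9716  -0.0047  53.0481] gap 0.645 F [ 0.0884  0.2566 -0.0555]
  travel(unturned) [ 0.0006 -0.0012  0.0126] turn rad 0.0008391580297692392
```

```bash
python3 -m jog '{"travel":[[0.0006,-0.0012,0.003],[0,0,0.003],[0,0,0.003],[0,0,0.003],[0,0,0],[0,0,0]],"yaw":[0,0,0,0,0,0],"claw":[0.5,0.5,0.5,0.5,0.5,0.5]}'
```

```text
t: 30.6
tool_pos: [0.51, -0.1917, 0.1433]
tool_rot: [-180.0, 0.0, 53.1]
contact_force: [1.0, -0.7, -0.5]
finger_gap: 0.648
```

```bash
python3 -m jog '{"travel":[[0,0,0],[0,0,0],[0,0,0],[0,0,-0.01],[0,0.01,-0.03],[0,0.02,-0.04],[0,0.02,-0.04],[0,0.01,-0.04],[0,0.01,-0.03],[0,0,-0.01],[0,0,0],[0,0,0]],"yaw":[0,0,0,0,0,0,0,0,0,0,0,0],"claw":[0.9,0.9,0.9,0.9,0.9,0.9,0.9,0.9,0.9,0.9,0.9,0.9]}'
python3 - <<'E'
from chk import *
s,im=chk("c2",2);print("cap",circle(im,"wrist",(.6027,-.0634),.011,.039,s,.006));go(.5305,.1908,.06,53)
E
```

```text
t: 31.8
tool_pos: [0.5653, -0.2332, 0.3424]
tool_rot: [-179.9, 0.0, 53.1]
contact_force: [0.5, -1.4, -0.5]
finger_gap: 0.904
pane in tube at z 0.041999999999999996 (array([ 0.5108, -0.1892,  0.0221]), np.float64(0.00014117535182377877), np.int64(180))
cap (array([ 0.6025, -0.063 ,  0.039 ]), np.float64(0.00045347640045319965), np.int64(180))
t 31.85 pos [ 0.5653 -0.233   0.3419] rot [-179.8652    0.0229   53.0692] gap 0.901 F [-0.4473  0.2156 -0.232 ]
  travel(unturned) [ 0.318  -0.2818  0.2825] turn rad 0.0012075746148898208
```

Ring 2 is flat too. Ring 3 at (0.5305,0.191).

```bash
python3 -m jog '{"travel":[[0.012,-0.01,0],[0.026,-0.023,0.005],[0.03,-0.027,0.01],[0.03,-0.027,0.015],[0.03,-0.027,0.02],[0.03,-0.027,0.02],[0.03,-0.027,0.02],[0.03,-0.027,0.02],[0.03,-0.027,0.02],[0.03,-0.026,0.02],[0.025,-0.021,0.025],[0.012,-0.011,0.03]],"yaw":[0,0,0,0,0,0,0,0,0,0,0,0],"claw":[0.9,0.9,0.9,0.9,0.9,0.9,0.9,0.9,0.9,0.9,0.9,0.9]}'; python3 -m jog '{"travel":[[0,0,0.03],[0,0,0.03],[0,0,0.012],[0,0,0],[0,0,0]],"yaw":[0,0,0,0,0],"claw":[0.9,0.9,0.9,0.9,0.9]}'
python3 -c "
from held import *
s,im=snap('wrist')
print(circle(im,'wrist',(.5305,.1908),.022,.0222,s,.006))
go(.5305,.1908,.030,53)"
```

```text
t: 33.05
tool_pos: [0.53, 0.1901, 0.1365]
tool_rot: [-179.9, 0.0, 53.3]
contact_force: [-0.5, 0.5, -0.7]
finger_gap: 0.9
t: 33.55
tool_pos: [0.5318, 0.186, 0.0669]
tool_rot: [180.0, -0.0, 53.0]
contact_force: [0.5, -0.7, 0.5]
finger_gap: 0.901
(array([0.53  , 0.1914, 0.0221]), np.float64(0.0001273033100727683), np.int64(180))
t 33.6 pos [0.5322 0.1861 0.0675] rot [179.9563  -0.0701  53.0239] gap 0.899 F [-0.3211  0.0809 -0.2725]
  travel(unturned) [ 0.0026 -0.0042  0.0375] turn rad 0.0004173288037193966
```

```bash
python3 -m jog '{"travel":[[0.0028,-0.005,0],[0,0,0.008],[0,0,0.012],[0,0,0.01],[0,0,0.006],[0,0,0.001],[0,0,0]],"yaw":[0,0,0,0,0,0,0],"claw":[0.9,0.9,0.9,0.9,0.9,0.9,0.9]}'; python3 -m jog '{"travel":[[0,0,0],[0,0,0],[0,0,0],[0,0,0],[0,0,0]],"yaw":[0,0,0,0,0],"claw":[0.5,0.5,0.5,0.5,0.5]}' 80;  python3 -m jog '{"travel":[[0,0,-0.005],[0,0,-0.02],[0,0,-0.035],[0,0,-0.045],[0,0,-0.035],[0,0,-0.02],[0,0,-0.01],[0,0,0],[0,0,0]],"yaw":[0,0,0,0,0,0,0,0,0],"claw":[0.5,0.5,0.5,0.5,0.5,0.5,0.5,0.5,0.5]}'
python3 -c "
from held import *
tube(.19)"
```

```text
t: 34.3
tool_pos: [0.5292, 0.1912, 0.029]
tool_rot: [-180.0, 0.0, 53.0]
contact_force: [-0.5, -0.3, 0.1]
finger_gap: 0.9
t: 34.8
tool_pos: [0.5295, 0.1915, 0.0307]
tool_rot: [-180.0, -0.1, 53.0]
contact_force: [-3.9, -1.5, 10.7]
finger_gap: 0.659
t: 35.7
tool_pos: [0.5286, 0.1916, 0.1984]
tool_rot: [-180.0, 0.1, 53.1]
contact_force: [-0.5, 0.4, -0.2]
finger_gap: 0.649
pane (array([0.5287, 0.1919, 0.022 ]), np.float64(0.00021492995762463496), np.int64(180)) off world [0.0001 0.0003] off tool [ 0.0003 -0.0001] gap 0.649
t 35.75 pos [0.5284 0.1915 0.198 ] rot [-179.948     0.106    53.0724] gap 0.65 F [-0.9733 -0.3665 -0.5639]
  travel(unturned) [-0.3172  0.215   0.0084] turn rad 0.001263126082889725
```

```bash
python3 -m jog '{"travel":[[-0.012,0.008,0],[-0.025,0.017,0],[-0.033,0.023,0],[-0.037,0.025,0],[-0.037,0.025,0],[-0.037,0.025,0],[-0.037,0.025,0],[-0.037,0.025,0],[-0.03,0.021,0],[-0.02,0.013,0],[-0.011,0.007,0],[0,0,0]],"yaw":[0,0,0,0,0,0,0,0,0,0,0,0],"claw":[0.5,0.5,0.5,0.5,0.5,0.5,0.5,0.5,0.5,0.5,0.5,0.5]}'; python3 -m jog '{"travel":[[0,0,0],[0,0,0]],"yaw":[0,0],"claw":[0.5,0.5]}'
python3 -c "
from held import *
tube(.155)"
```

```text
t: 36.95
tool_pos: [0.5091, -0.1919, 0.1989]
tool_rot: [-180.0, 0.1, 52.8]
contact_force: [0.4, 1.0, 0.6]
finger_gap: 0.651
t: 37.15
tool_pos: [0.5106, -0.1879, 0.199]
tool_rot: [-179.9, -0.0, 53.2]
contact_force: [-0.3, 0.1, -0.1]
finger_gap: 0.648
pane (array([ 0.5107, -0.1876,  0.022 ]), np.float64(6.320264035191911e-06), np.int64(180)) off world [0.0001 0.0004] off tool [ 0.0004 -0.0001] gap 0.648
t 37.2 pos [ 0.5106 -0.1879  0.1991] rot [-179.9541   -0.0185   53.198 ] gap 0.649 F [-0.237  -0.1773 -0.096 ]
  travel(unturned) [-0.0034  0.0013  0.0441] turn rad 0.003455679861339776
```

```bash
python3 -m jog '{"travel":[[-0.0028,0.0008,0.01],[0,0,0.015],[0,0,0.015],[0,0,0.004],[0,0,0],[0,0,0]],"yaw":[0,0,0,0,0,0],"claw":[0.5,0.5,0.5,0.5,0.5,0.5]}'
python3 -c "
from held import *
tube(.143)"
```

```text
t: 37.8
tool_pos: [0.5093, -0.1926, 0.1553]
tool_rot: [180.0, 0.0, 53.0]
contact_force: [-0.0, -0.1, -1.2]
finger_gap: 0.647
pane (array([ 0.5095, -0.1923,  0.022 ]), np.float64(0.00012501788808640633), np.int64(180)) off world [0.0001 0.0004] off tool [ 0.0004 -0.0001] gap 0.647
t 37.85 pos [ 0.5095 -0.1927  0.1556] rot [179.9701  -0.0032  53.0386] gap 0.653 F [ 0.1736 -0.2091 -0.7772]
  travel(unturned) [ 0.0011 -0.0007  0.0126] turn rad 0.0006729248606631206
```

```bash
python3 -m jog '{"travel":[[0.001,-0.0007,0.003],[0,0,0.003],[0,0,0.003],[0,0,0.003],[0,0,0],[0,0,0]],"yaw":[0,0,0,0,0,0],"claw":[0.5,0.5,0.5,0.5,0.5,0.5]}';python3 -m jog '{"travel":[[0,0,0],[0,0,0],[0,0,0],[0,0,-0.01],[0,0.01,-0.03],[0,0.02,-0.04],[0,0.02,-0.04],[0,0.01,-0.04],[0,0.01,-0.03],[0,0,-0.01],[0,0,0],[0,0,0]],"yaw":[0,0,0,0,0,0,0,0,0,0,0,0],"claw":[0.9,0.9,0.9,0.9,0.9,0.9,0.9,0.9,0.9,0.9,0.9,0.9]}'
python3 - <<'E'
from chk import *
s,im=chk("c3",3);print("cap",circle(im,"wrist",(.6027,-.0634),.011,.039,s,.006));go(.4293,.2653,.06,53)
E
```

```text
t: 38.45
tool_pos: [0.5093, -0.1912, 0.1433]
tool_rot: [-180.0, 0.0, 53.0]
contact_force: [0.0, 0.0, -0.4]
finger_gap: 0.648
t: 39.65
tool_pos: [0.5646, -0.2327, 0.3424]
tool_rot: [-179.9, 0.0, 53.1]
contact_force: [0.1, 0.4, -0.2]
finger_gap: 0.898
pane in tube at z 0.05999999999999999 (array([ 0.5104, -0.1911,  0.0221]), np.float64(0.00014226911786323695), np.int64(180))
cap (array([ 0.6025, -0.0629,  0.039 ]), np.float64(0.000430190517327074), np.int64(180))
t 39.7 pos [ 0.5645 -0.2325  0.342 ] rot [-179.8689    0.021    53.0664] gap 0.903 F [ 0.0778  0.5188 -0.5115]
  travel(unturned) [ 0.3167 -0.4066  0.2828] turn rad 0.001159237676090524
```

Three are in and flat. Ring 4 at (0.4293,0.2653).

```bash
python3 -m jog '{"travel":[[0.01,-0.013,0],[0.02,-0.026,0],[0.026,-0.033,0.005],[0.026,-0.033,0.01],[0.026,-0.033,0.01],[0.026,-0.033,0.01],[0.026,-0.033,0.01],[0.026,-0.033,0.01],[0.026,-0.033,0.01],[0.026,-0.033,0.01],[0.026,-0.033,0.01],[0.026,-0.033,0.01]],"yaw":[0,0,0,0,0,0,0,0,0,0,0,0],"claw":[0.9,0.9,0.9,0.9,0.9,0.9,0.9,0.9,0.9,0.9,0.9,0.9]}'; python3 -m jog '{"travel":[[0.017,-0.022,0.02],[0.0097,-0.0156,0.03],[0,0,0.035],[0,0,0.035],[0,0,0.035],[0,0,0.025],[0,0,0.01],[0,0,0],[0,0,0]],"yaw":[0,0,0,0,0,0,0,0,0],"claw":[0.9,0.9,0.9,0.9,0.9,0.9,0.9,0.9,0.9]}'
python3 -c "
from held import *
s,im=snap('wrist')
print(circle(im,'wrist',(.4293,.2653),.022,.0222,s,.006))
go(.4293,.2653,.030,53)"
```

```text
t: 40.9
tool_pos: [0.4428, 0.2216, 0.2469]
tool_rot: [-180.0, 0.1, 53.1]
contact_force: [1.1, 0.2, -0.3]
finger_gap: 0.897
t: 41.8
tool_pos: [0.4309, 0.2642, 0.0589]
tool_rot: [180.0, -0.0, 53.0]
contact_force: [0.3, -0.6, 0.0]
finger_gap: 0.899
(array([0.4285, 0.2655, 0.0221]), np.float64(9.629795262742699e-05), np.int64(180))
t 41.85 pos [0.4312 0.2645 0.0593] rot [179.9817  -0.081   53.0489] gap 0.903 F [0.0523 0.2843 0.0273]
  travel(unturned) [-0.0006 -0.002   0.0293] turn rad 0.0008539926278147925
```

```bash
python3 -m jog '{"travel":[[-0.0007,-0.0025,0],[0,0,0.006],[0,0,0.01],[0,0,0.008],[0,0,0.004],[0,0,0.001],[0,0,0]],"yaw":[0,0,0,0,0,0,0],"claw":[0.9,0.9,0.9,0.9,0.9,0.9,0.9]}'; python3 -m jog '{"travel":[[0,0,0],[0,0,0],[0,0,0],[0,0,0],[0,0,0]],"yaw":[0,0,0,0,0],"claw":[0.5,0.5,0.5,0.5,0.5]}' 80;  python3 -m jog '{"travel":[[0,0,-0.005],[0,0,-0.02],[0,0,-0.035],[0,0,-0.045],[0,0,-0.035],[0,0,-0.02],[0,0,-0.01],[0,0,0],[0,0,0]],"yaw":[0,0,0,0,0,0,0,0,0],"claw":[0.5,0.5,0.5,0.5,0.5,0.5,0.5,0.5,0.5]}'
python3 -c "
from held import *
tube(.19)"
```

```text
t: 42.55
tool_pos: [0.4282, 0.265, 0.029]
tool_rot: [-180.0, 0.0, 53.0]
contact_force: [-0.5, 0.2, 0.6]
finger_gap: 0.903
t: 43.05
tool_pos: [0.4285, 0.2653, 0.0306]
tool_rot: [-180.0, -0.1, 53.0]
contact_force: [-2.7, -2.3, 14.4]
finger_gap: 0.652
t: 43.95
tool_pos: [0.4276, 0.2651, 0.1984]
tool_rot: [-180.0, 0.1, 53.1]
contact_force: [-0.4, 0.7, -0.3]
finger_gap: 0.651
pane (array([0.4275, 0.2656, 0.022 ]), np.float64(0.00022238150837775722), np.int64(180)) off world [-0.0002  0.0005] off tool [ 0.0003 -0.0005] gap 0.651
t 44.0 pos [0.4275 0.2649 0.1981] rot [-179.9783    0.1146   53.0715] gap 0.651 F [-0.2763  0.4419 -0.0053]
  travel(unturned) [-0.3153  0.3402  0.0086] turn rad 0.001247483233647007
```

```bash
python3 -m jog '{"travel":[[-0.01,0.011,0],[-0.02,0.022,0],[-0.026,0.028,0],[-0.027,0.029,0],[-0.027,0.029,0],[-0.027,0.029,0],[-0.027,0.029,0],[-0.027,0.029,0],[-0.027,0.029,0],[-0.027,0.029,0],[-0.027,0.029,0],[-0.022,0.023,0]],"yaw":[0,0,0,0,0,0,0,0,0,0,0,0],"claw":[0.5,0.5,0.5,0.5,0.5,0.5,0.5,0.5,0.5,0.5,0.5,0.5]}'; python3 -m jog '{"travel":[[-0.014,0.016,0],[-0.007,0.0085,0],[0,0,0],[0,0,0]],"yaw":[0,0,0,0],"claw":[0.5,0.5,0.5,0.5]}'
python3 -c "
from held import *
tube(.155)"
```

```text
t: 45.2
tool_pos: [0.5029, -0.1633, 0.1986]
tool_rot: [-180.0, 0.1, 52.9]
contact_force: [0.9, 1.1, -0.9]
finger_gap: 0.651
t: 45.6
tool_pos: [0.5105, -0.1905, 0.1988]
tool_rot: [-179.9, 0.0, 53.1]
contact_force: [-1.6, 0.4, -0.3]
finger_gap: 0.652
pane (array([ 0.5104, -0.1899,  0.022 ]), np.float64(0.00023394282979387858), np.int64(180)) off world [-0.0002  0.0006] off tool [ 0.0004 -0.0005] gap 0.652
t 45.65 pos [ 0.5108 -0.19    0.1989] rot [-179.9267   -0.0054   53.1234] gap 0.65 F [ 0.351   0.2508 -0.7804]
  travel(unturned) [-0.0018  0.0004  0.0439] turn rad 0.002153581595579634
```

```bash
python3 -m jog '{"travel":[[-0.001,-0.0003,0.01],[0,0,0.015],[0,0,0.015],[0,0,0.004],[0,0,0],[0,0,0]],"yaw":[0,0,0,0,0,0],"claw":[0.5,0.5,0.5,0.5,0.5,0.5]}'
python3 -c "
from held import *
tube(.143)"
```

```text
t: 46.25
tool_pos: [0.5103, -0.192, 0.1553]
tool_rot: [180.0, 0.0, 53.0]
contact_force: [0.3, -0.2, -0.3]
finger_gap: 0.651
pane (array([ 0.5101, -0.1914,  0.022 ]), np.float64(8.874425721000848e-06), np.int64(180)) off world [-0.0002  0.0006] off tool [ 0.0004 -0.0005] gap 0.651
t 46.3 pos [ 0.5104 -0.1921  0.1556] rot [179.9697  -0.0015  53.0432] gap 0.653 F [-0.1924 -0.2609 -1.1519]
  travel(unturned) [ 0.0001 -0.0007  0.0126] turn rad 0.0007534761755434529
```

```bash
python3 -m jog '{"travel":[[0.0001,-0.0007,0.003],[0,0,0.003],[0,0,0.003],[0,0,0.003],[0,0,0],[0,0,0]],"yaw":[0,0,0,0,0,0],"claw":[0.5,0.5,0.5,0.5,0.5,0.5]}';python3 -m jog '{"travel":[[0,0,0],[0,0,0],[0,0,0],[0,0,-0.01],[0,0.01,-0.03],[0,0.02,-0.04],[0,0.02,-0.04],[0,0.01,-0.04],[0,0.01,-0.03],[0,0,-0.01],[0,0,0],[0,0,0]],"yaw":[0,0,0,0,0,0,0,0,0,0,0,0],"claw":[0.9,0.9,0.9,0.9,0.9,0.9,0.9,0.9,0.9,0.9,0.9,0.9]}'
python3 - <<'E'
from chk import *
s,im=chk("c4",4);print("cap",circle(im,"wrist",(.6027,-.0634),.011,.039,s,.006));go(.5165,.2798,.06,53)
E
```

```text
t: 46.9
tool_pos: [0.5097, -0.1913, 0.1432]
tool_rot: [-180.0, 0.0, 53.1]
contact_force: [-1.4, -0.6, -1.4]
finger_gap: 0.651
t: 48.1
tool_pos: [0.565, -0.2328, 0.3424]
tool_rot: [-179.9, 0.0, 53.1]
contact_force: [0.5, 0.5, -0.5]
finger_gap: 0.896
pane in tube at z 0.078 (array([ 0.5108, -0.1906,  0.0222]), np.float64(0.00017433366255674605), np.int64(180))
cap (array([ 0.6011, -0.0635,  0.0351]), np.float64(0.0014678279538037006), np.int64(178))
t 48.15 pos [ 0.5649 -0.2327  0.3419] rot [-179.8671    0.025    53.0713] gap 0.902 F [0.2986 0.1682 0.3606]
  travel(unturned) [ 0.3807 -0.3459  0.2826] turn rad 0.0012446063000772973
```

Four are in. The cap fit has changed, so it was probably knocked; I'll locate it before moving on.

```bash
python3 - <<'E'
from fit import *
s=get_state();im=cv2.imread("pics/c4.png")[:,:,::-1].copy()
for d in dark(im,1500,9000,60):
    c=onz("wrist",d[:2],.011,s);print(d,c,circle(im,"wrist",c,.011,.039,s,.006),circle(im,"wrist",c,.035,.015,s,.004))
E
```

```text
(385.3, 57.2, 3665, 69.8, 65.1) [ 0.5488 -0.0709  0.011 ] (array([ 0.5494, -0.0712,  0.0388]), np.float64(0.00029872778222601523), np.int64(180)) (array([ 0.548 , -0.0739,  0.0157]), np.float64(0.0007079285488716296), np.int64(180))
(281.1, 92.8, 4371, 76.4, 74.3) [ 0.5092 -0.19    0.011 ] (array([ 0.5104, -0.1907,  0.0431]), np.float64(0.00029377577100505453), np.int64(180)) (array([ 0.5079, -0.1903,  0.0133]), np.float64(0.0016495912887777072), np.int64(179))
```

The cap was knocked to (0.549,-0.071) but stands upright. Ring 5 next, at (0.5165,0.2798).

```bash
python3 -m jog '{"travel":[[0.012,-0.011,0],[0.024,-0.022,0],[0.03,-0.027,0.005],[0.031,-0.028,0.01],[0.031,-0.028,0.01],[0.031,-0.028,0.01],[0.031,-0.028,0.01],[0.031,-0.028,0.01],[0.031,-0.028,0.01],[0.031,-0.028,0.01],[0.031,-0.028,0.01],[0.031,-0.028,0.01]],"yaw":[0,0,0,0,0,0,0,0,0,0,0,0],"claw":[0.9,0.9,0.9,0.9,0.9,0.9,0.9,0.9,0.9,0.9,0.9,0.9]}'; python3 -m jog '{"travel":[[0.022,-0.021,0.02],[0.0135,-0.013,0.03],[0,0,0.035],[0,0,0.035],[0,0,0.035],[0,0,0.025],[0,0,0.008],[0,0,0],[0,0,0]],"yaw":[0,0,0,0,0,0,0,0,0],"claw":[0.9,0.9,0.9,0.9,0.9,0.9,0.9,0.9,0.9]}'
python3 -c "
from held import *
s,im=snap('wrist')
print(circle(im,'wrist',(.5165,.2798),.022,.0222,s,.006))
go(.5165,.2798,.030,53)"
```

```text
t: 49.35
tool_pos: [0.5221, 0.2313, 0.2467]
tool_rot: [-179.9, 0.1, 53.1]
contact_force: [1.0, -0.0, -0.7]
finger_gap: 0.903
t: 50.25
tool_pos: [0.5182, 0.2787, 0.0611]
tool_rot: [180.0, -0.0, 53.0]
contact_force: [0.8, 0.7, 0.3]
finger_gap: 0.901
(array([0.5159, 0.2801, 0.0221]), np.float64(0.0001276647199115813), np.int64(180))
t 50.3 pos [0.5185 0.2789 0.0616] rot [179.964   -0.0949  53.0507] gap 0.898 F [-0.381  -0.1298  0.0796]
  travel(unturned) [-0.0006 -0.0021  0.0316] turn rad 0.0008857094404684291
```

```bash
python3 -m jog '{"travel":[[-0.0007,-0.0025,0],[0,0,0.008],[0,0,0.01],[0,0,0.008],[0,0,0.004],[0,0,0.001],[0,0,0]],"yaw":[0,0,0,0,0,0,0],"claw":[0.9,0.9,0.9,0.9,0.9,0.9,0.9]}'; python3 -m jog '{"travel":[[0,0,0],[0,0,0],[0,0,0],[0,0,0],[0,0,0]],"yaw":[0,0,0,0,0],"claw":[0.5,0.5,0.5,0.5,0.5]}' 80;  python3 -m jog '{"travel":[[0,0,-0.005],[0,0,-0.02],[0,0,-0.035],[0,0,-0.045],[0,0,-0.035],[0,0,-0.02],[0,0,-0.01],[0,0,0],[0,0,0]],"yaw":[0,0,0,0,0,0,0,0,0],"claw":[0.5,0.5,0.5,0.5,0.5,0.5,0.5,0.5,0.5]}'
python3 -c "
from held import *
tube(.19)"
```

```text
t: 51.0
tool_pos: [0.5154, 0.2794, 0.0291]
tool_rot: [-180.0, 0.0, 53.0]
contact_force: [0.0, -0.1, 0.3]
finger_gap: 0.904
t: 51.5
tool_pos: [0.5157, 0.2797, 0.0307]
tool_rot: [-180.0, -0.1, 53.0]
contact_force: [-3.3, -1.6, 11.0]
finger_gap: 0.65
t: 52.4
tool_pos: [0.5148, 0.2795, 0.1983]
tool_rot: [-180.0, 0.1, 53.1]
contact_force: [0.4, 0.1, -0.3]
finger_gap: 0.649
pane (array([0.5145, 0.2801, 0.022 ]), np.float64(0.00020947059445726446), np.int64(180)) off world [-0.0002  0.0006] off tool [ 0.0003 -0.0005] gap 0.649
t 52.45 pos [0.5146 0.2794 0.1979] rot [-179.9598    0.1173   53.067 ] gap 0.649 F [-0.1138 -0.0113 -1.1715]
  travel(unturned) [-0.3792  0.2794  0.0085] turn rad 0.0011702044761544945
```

```bash
python3 -m jog '{"travel":[[-0.012,0.009,0],[-0.025,0.018,0],[-0.032,0.023,0],[-0.032,0.024,0],[-0.032,0.024,0],[-0.032,0.024,0],[-0.032,0.024,0],[-0.032,0.024,0],[-0.032,0.024,0],[-0.032,0.024,0],[-0.032,0.024,0],[-0.027,0.019,0]],"yaw":[0,0,0,0,0,0,0,0,0,0,0,0],"claw":[0.5,0.5,0.5,0.5,0.5,0.5,0.5,0.5,0.5,0.5,0.5,0.5]}'; python3 -m jog '{"travel":[[-0.018,0.012,0],[-0.009,0.0065,0],[0,0,0],[0,0,0]],"yaw":[0,0,0,0],"claw":[0.5,0.5,0.5,0.5]}'
python3 -c "
from held import *
tube(.155)"
```

```text
t: 53.65
tool_pos: [0.5108, -0.1619, 0.1987]
tool_rot: [-180.0, 0.1, 52.9]
contact_force: [0.9, 0.8, -1.3]
finger_gap: 0.647
t: 54.05
tool_pos: [0.5107, -0.1904, 0.1988]
tool_rot: [-179.9, -0.0, 53.1]
contact_force: [-0.2, 1.1, -1.8]
finger_gap: 0.649
pane (array([ 0.5105, -0.1897,  0.022 ]), np.float64(5.1865948652456834e-05), np.int64(180)) off world [-0.0002  0.0007] off tool [ 0.0004 -0.0006] gap 0.649
t 54.1 pos [ 0.511  -0.1898  0.1989] rot [-179.9303   -0.0106   53.1416] gap 0.648 F [ 0.8369  1.6221 -1.1713]
  travel(unturned) [-0.002   0.0004  0.0439] turn rad 0.0024713048308850866
```

```bash
python3 -m jog '{"travel":[[-0.0012,-0.0003,0.01],[0,0,0.015],[0,0,0.015],[0,0,0.004],[0,0,0],[0,0,0]],"yaw":[0,0,0,0,0,0],"claw":[0.5,0.5,0.5,0.5,0.5,0.5]}'
python3 -c "
from held import *
tube(.143)"
```

```text
t: 54.7
tool_pos: [0.5101, -0.1922, 0.1553]
tool_rot: [-180.0, 0.0, 53.0]
contact_force: [0.1, 0.4, -1.0]
finger_gap: 0.647
pane (array([ 0.5099, -0.1916,  0.022 ]), np.float64(0.00021618389840100116), np.int64(180)) off world [-0.0002  0.0006] off tool [ 0.0003 -0.0006] gap 0.647
t 54.75 pos [ 0.5103 -0.1923  0.1556] rot [179.9698  -0.0007  53.0458] gap 0.649 F [-0.8778 -0.0389  0.3753]
  travel(unturned) [ 0.0004 -0.0006  0.0126] turn rad 0.0007994409329845032
```

```bash
python3 -m jog '{"travel":[[0.0004,-0.0006,0.003],[0,0,0.003],[0,0,0.003],[0,0,0.003],[0,0,0],[0,0,0]],"yaw":[0,0,0,0,0,0],"claw":[0.5,0.5,0.5,0.5,0.5,0.5]}';python3 -m jog '{"travel":[[0,0,0],[0,0,0],[0,0,0],[0,0,-0.01],[0,0.01,-0.03],[0,0.02,-0.04],[0,0.02,-0.04],[0,0.01,-0.04],[0,0.01,-0.03],[0,0,-0.01],[0,0,0],[0,0,0]],"yaw":[0,0,0,0,0,0,0,0,0,0,0,0],"claw":[0.9,0.9,0.9,0.9,0.9,0.9,0.9,0.9,0.9,0.9,0.9,0.9]}'
python3 - <<'E'
from chk import *
s,im=chk("c5",5)
c=circle(im,"wrist",(.5494,-.0712),.011,.039,s,.006);print("cap",c)
cv2.imwrite("pics/c5v.png",cv2.convertScaleAbs(im[:,:,::-1],alpha=1.8,beta=10))
go(c[0][0],c[0][1],.09,53)
E
```

```text
t: 55.35
tool_pos: [0.5097, -0.1914, 0.1432]
tool_rot: [-180.0, 0.0, 53.1]
contact_force: [-0.5, -0.3, -1.2]
finger_gap: 0.65
t: 56.55
tool_pos: [0.5651, -0.2329, 0.3424]
tool_rot: [-179.9, 0.0, 53.1]
contact_force: [0.1, 0.7, -1.5]
finger_gap: 0.897
pane in tube at z 0.096 (array([ 0.5106, -0.1912,  0.0222]), np.float64(0.0001589915997559574), np.int64(180))
cap (array([ 0.5498, -0.0714,  0.0389]), np.float64(0.00036253297163674897), np.int64(180))
t 56.6 pos [ 0.565  -0.2327  0.3419] rot [-179.8624    0.0281   53.071 ] gap 0.901 F [ 0.1692  0.6476 -0.6151]
  travel(unturned) [ 0.12   -0.1084  0.2521] turn rad 0.001239851300869141
```

View pics/c5v.png

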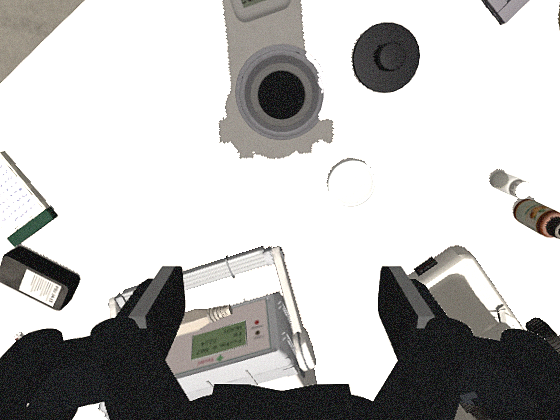

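The rings are stacked, with the top pane centred at (281,95). The cap stands upright at (386,57), maps to (0.550,-0.071). I'll fetch it.

```bash
python3 -m jog '{"travel":[[0.01,-0.009,0],[0.022,-0.02,0],[0.028,-0.025,0],[0.028,-0.025,0.01],[0.02,-0.018,0.03],[0.012,-0.0115,0.035],[0,0,0.04],[0,0,0.04],[0,0,0.04],[0,0,0.035],[0,0,0.02],[0,0,0]],"yaw":[0,0,0,0,0,0,0,0,0,0,0,0],"claw":[0.6,0.6,0.6,0.6,0.6,0.6,0.6,0.6,0.6,0.6,0.6,0.6]}'; python3 -m jog '{"travel":[[0,0,0],[0,0,0]],"yaw":[0,0],"claw":[0.6,0.6]}'
python3 -c "
from held import *
s,im=snap('wrist')
c=circle(im,'wrist',(.5498,-.0714),.011,.039,s,.005);print(c)
go(*c[0][:2],.036,53)"
```

```text
t: 57.8
tool_pos: [0.5482, -0.0709, 0.0901]
tool_rot: [-179.7, 0.2, 53.1]
contact_force: [-0.3, 0.7, -0.0]
finger_gap: 0.599
t: 58.0
tool_pos: [0.5518, -0.0721, 0.0946]
tool_rot: [179.9, -0.1, 53.1]
contact_force: [0.4, -0.4, 0.6]
finger_gap: 0.6
(array([ 0.5496, -0.0703,  0.0385]), np.float64(0.00021617993016553524), np.int64(180))
t 58.05 pos [ 0.5519 -0.0721  0.0947] rot [179.9085  -0.0868  53.0733] gap 0.602 F [ 0.9687 -0.0817  0.3752]
  travel(unturned) [-0.     -0.0031  0.0587] turn rad 0.0012798453740968114
```

```bash
python3 -m jog '{"travel":[[0,-0.0025,0.005],[0,0,0.015],[0,0,0.015],[0,0,0.012],[0,0,0.008],[0,0,0.004],[0,0,0],[0,0,0]],"yaw":[0,0,0,0,0,0,0,0],"claw":[0.6,0.6,0.6,0.6,0.6,0.6,0.6,0.6]}';python3 -m jog '{"travel":[[0,0,0],[0,0,0],[0,0,0],[0,0,0],[0,0,0],[0,0,0]],"yaw":[0,0,0,0,0,0],"claw":[0.2,0.2,0.2,0.2,0.2,0.2]}' 60;  python3 -m jog '{"travel":[[0,0,-0.005],[0,0,-0.02],[0,0,-0.035],[0,0,-0.045],[0,0,-0.035],[0,0,-0.02],[0,0,-0.01],[0,0,0],[0,0,0]],"yaw":[0,0,0,0,0,0,0,0,0],"claw":[0.2,0.2,0.2,0.2,0.2,0.2,0.2,0.2,0.2]}'
cat > heldcap.py <<'E'
from fit import *
def cap(dz,off=.0215,c=(.5100,-.191)):
    s,im=snap("wrist");c0=s["tool_pos"][:2]
    x=circle(im,"wrist",c0,s["tool_pos"][2]-off,.039,s,.006);d=x[0][:2]-c0
    print("cap",x,"off",d);go(c[0]-d[0],c[1]-d[1],dz,53)
E
python3 -c "
from heldcap import *
cap(.20)
s,im=snap('wrist');cv2.imwrite('pics/k1.png',im[:,:,::-1])"
```

```text
t: 58.85
tool_pos: [0.5493, -0.071, 0.0345]
tool_rot: [180.0, -0.0, 53.0]
contact_force: [0.4, -0.7, 0.3]
finger_gap: 0.602
t: 59.45
tool_pos: [0.5496, -0.0708, 0.0352]
tool_rot: [180.0, -0.1, 53.1]
contact_force: [-1.6, -0.0, 5.2]
finger_gap: 0.325
t: 60.35
tool_pos: [0.5486, -0.0705, 0.2034]
tool_rot: [-179.9, 0.0, 53.1]
contact_force: [0.4, -1.2, -1.4]
finger_gap: 0.327
cap (array([ 0.5473, -0.0692,  0.0378]), np.float64(0.00019002175794761988), np.int64(145)) off [-0.0013  0.0013]
t 60.4 pos [ 0.5484 -0.0705  0.203 ] rot [-179.9031    0.0701   53.0686] gap 0.324 F [ 0.1412 -0.4863 -0.7343]
  travel(unturned) [-0.1197  0.0435  0.0031] turn rad 0.0011973967984756524
```

```bash
python3 -m jog '{"travel":[[-0.01,0.004,0],[-0.022,0.008,0],[-0.03,0.011,0],[-0.028,0.01,0],[-0.018,0.007,0],[-0.01,0.0035,0],[-0.002,0,0],[0,0,0],[0,0,0]],"yaw":[0,0,0,0,0,0,0,0,0],"claw":[0.2,0.2,0.2,0.2,0.2,0.2,0.2,0.2,0.2]}'
python3 -c "
from heldcap import *
cap(.165,.024)"
```

```text
t: 61.35
tool_pos: [0.5122, -0.1916, 0.2041]
tool_rot: [-180.0, -0.0, 53.1]
contact_force: [0.1, 0.5, -1.2]
finger_gap: 0.327
cap (array([ 0.5118, -0.1908,  0.0386]), np.float64(0.00045518933829934854), np.int64(143)) off [-0.0004  0.0009]
t 61.4 pos [ 0.5122 -0.1916  0.2041] rot [-179.9721   -0.0139   53.1622] gap 0.328 F [ 0.2783  0.6363 -1.2717]
  travel(unturned) [-0.0013 -0.0013  0.0391] turn rad 0.002830845015648669
```

```bash
python3 -m jog '{"travel":[[-0.001,-0.002,0.005],[0,0,0.012],[0,0,0.012],[0,0,0.007],[0,0,0.002],[0,0,0],[0,0,0]],"yaw":[0,0,0,0,0,0,0],"claw":[0.2,0.2,0.2,0.2,0.2,0.2,0.2]}'
python3 -c "
from heldcap import *
cap(.155,.024)"
```

```text
t: 62.1
tool_pos: [0.5098, -0.1927, 0.1665]
tool_rot: [180.0, -0.0, 53.0]
contact_force: [-1.2, -1.2, -1.5]
finger_gap: 0.321
cap (array([ 0.5095, -0.1919,  0.0385]), np.float64(0.0002726739665901215), np.int64(146)) off [-0.0002  0.0008]
t 62.15 pos [ 0.5098 -0.1927  0.1667] rot [179.9685  -0.0109  53.0436] gap 0.324 F [-0.2586 -0.2993  0.0164]
  travel(unturned) [ 0.001  -0.0002  0.0117] turn rad 0.0007605876463136143
```

Offset is under 1 mm, with 3 mm allowed. Lowering until it seats (expected TCP z ≈ 0.152).

```bash
python3 -m jog '{"travel":[[0.001,0,0.004],[0,0,0.004],[0,0,0.003],[0,0,0.001],[0,0,0],[0,0,0]],"yaw":[0,0,0,0,0,0],"claw":[0.2,0.2,0.2,0.2,0.2,0.2]}'; python3 -m jog '{"travel":[[0,0,0.001],[0,0,0.001],[0,0,0]],"yaw":[0,0,0],"claw":[0.2,0.2,0.2]}'
```

```text
t: 62.75
tool_pos: [0.5102, -0.1917, 0.1544]
tool_rot: [180.0, 0.0, 53.1]
contact_force: [-1.2, 0.1, 0.2]
finger_gap: 0.325
t: 63.05
tool_pos: [0.5102, -0.1916, 0.1523]
tool_rot: [-180.0, -0.0, 53.1]
contact_force: [0.2, -1.0, -0.8]
finger_gap: 0.322
```

```bash
python3 -m jog '{"travel":[[0,0,0.001],[0,0,0]],"yaw":[0,0],"claw":[0.2,0.2]}'; python3 -m jog '{"travel":[[0,0,0.001],[0,0,0]],"yaw":[0,0],"claw":[0.2,0.2]}'
```

```text
t: 63.25
tool_pos: [0.5102, -0.1917, 0.1521]
tool_rot: [-180.0, -0.0, 53.1]
contact_force: [-3.1, 1.6, 8.5]
finger_gap: 0.324
t: 63.45
tool_pos: [0.5102, -0.1917, 0.1521]
tool_rot: [-180.0, -0.1, 53.0]
contact_force: [-6.8, 3.2, 19.2]
finger_gap: 0.324
```

Seated at 0.152, as predicted. Releasing, then rising to check.

```bash
python3 -m jog '{"travel":[[0,0,-0.0018],[0,0,0],[0,0,0],[0,0,0],[0,0,-0.01],[0,0.01,-0.03],[0,0.02,-0.04],[0,0.02,-0.04],[0,0.01,-0.04],[0,0.01,-0.03],[0,0,0],[0,0,0]],"yaw":[0,0,0,0,0,0,0,0,0,0,0,0],"claw":[0.2,0.6,0.6,0.6,0.6,0.6,0.6,0.6,0.6,0.6,0.6,0.6]}'
python3 - <<'E'
from fit import *
s,im=snap("wrist","f1");st,it=snap("top","ftop")
print("wrist cap",circle(im,"wrist",(.51,-.191),.128,.039,s,.005))
print("top cap",circle(it,"top",(.51,-.191),.128,.039,st,.006))
a=cv2.resize(it[110:260,150:360,::-1],(588,420));b=cv2.convertScaleAbs(im[:210,150:450,::-1],alpha=1.8,beta=10)
cv2.imwrite("pics/fin.png",cv2.resize(np.hstack([a,cv2.resize(b,(600,420))]),(800,290)))
go(.5,-.19,.35)
E
```

```text
t: 64.65
tool_pos: [0.5661, -0.2341, 0.3428]
tool_rot: [179.9, -0.0, 53.0]
contact_force: [0.2, 1.0, -0.8]
finger_gap: 0.601
wrist cap (array([ 0.5109, -0.1914,  0.0384]), np.float64(0.00013021943533792282), np.int64(180))
top cap (array([ 0.5101, -0.1854,  0.0368]), np.float64(0.0022292208889118266), np.int64(142))
t 64.75 pos [ 0.5655 -0.2333  0.3413] rot [-179.9018    0.0227   53.0558] gap 0.598 F [ 0.3231  1.0291 -0.1447]
  travel(unturned) [-0.0048 -0.0784 -0.0086] turn rad -0.0
```

View pics/fin.png

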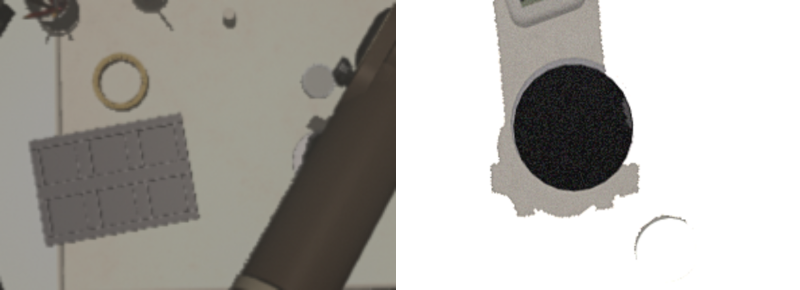

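The left frame shows all pockets empty and the tape and dish undisturbed; the arm hides the tube there. The right frame shows the cap level on the tube, its plate radius fitting at 38.4 mm just as it did when closed at the start.

```bash
python3 -c "from rig import *;print(sign_off())"
```

```text
the job is handed in; nothing more can be done
None
```

I finished the job and handed it in at about 65 s: the cap came off and stood upright on the worktop, all five rings went into the tube, and the cap is back on.

- **Ring that tipped:** ring 2 tipped about 10° in the grip. I set it flat on the worktop and gripped it again before dropping it in.
- **Cap knocked:** the cap was pushed about 5 cm aside during the run but stayed upright. I found it again at (0.550, -0.071) and picked it up from there.
- **Rings in the tube:** after each drop, the ring's dark pane fitted a flat circle at the expected height, to within 0.2 mm.
- **Cap seating:** it met the rim at the predicted height (tool at 0.152 m). The last wrist view fits the plate at 38.4 mm radius, the same as when the tube was closed at the start, and level.
- **Other things on the bench:** the tray is empty, and the tape roll and petri dish look unmoved. I did not measure the timer, notes or mouse at the end.
- **Checks that failed or disagreed:**
    - The final check of the cap from the top camera failed because the arm hid the tube.
    - My first position for the cap was about 3 mm off because the image mask was bad. I corrected it before placing any rings.
- **Force:** the highest reading was about 46 N at the wrist, while pressing the tipped ring flat on the worktop.

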